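Lever up the ejector base and unload the castings

TASK

Unload the little casting mould on the parts stall: stand the loose steel fulcrum block on the table in front of the lip of the mould's heavy base, lay the pry bar over it with the thin end under the lip, and lever the base up until the castings stand well out of the mould. Lift every casting out into the shallow green tray, lay the pry bar back on its wooden rest, and at the end press the base fully home again. Leave the other wares where they are.

Things in the scene. Friction and masses are not known exactly. Their poses are not given: they have to be found in the camera images.
- mould: fixed steel mould, 104 (x) x 240 (y), its flat face 89 mm above the table, on two side walls; origin on the table under its centre. Four upright open cavities 59 x 23 in a row along its y, at y = -87, -29, 29, 87 mm, x = 0 (casting 0 to 3 in that order). Underneath slides the heavy base plate, whose lip sticks out at the mould's +y end. z up.
- lip (a point): middle of the lower outer edge of the base's lip. The lip is 70 wide (mould x), 12 thick and sticks out 45 mm beyond the mould's +y end; its underside is 22 mm above the table when the base is home and rises with it. In the mould's frame this point is at x = 0, y = 165 mm. Its axes are parallel to the mould's.
- base (a joint): height of the heavy base (1.5 kg) above home in m: 0 fully home to 0.026 at its upper stop. It runs in stiff guides: lifting takes about 40 N at the lip, it stays where it is left, and pressing it down takes about 10 N (on top of the lip, from above). Four pads on it carry the castings up.
- fulcrum_mid (a point): loose dark steel fulcrum block, 0.6 kg: 50 (x) x 44 (y) x 30 high with a round ridge of 10 mm radius along y on top, 40 mm high in all. This point is its centre, 20 mm above its underside. The bar should cross the ridge, lying along the block's x. With the ridge 75 mm out from the lip's edge the bar slopes up from the lip at about 20 degrees at first and is almost level when the base is 22 mm up.
- bar_mid (a point): centre of the pry bar: straight flat steel bar 320 long (x) x 18 wide (y) x 10 thick (z), 0.4 kg; the last 50 mm at +x, the thin end, are only 6 mm thick; the 90 mm at -x are a black rubber grip. z up as it lies flat. Pressed down on the rubber grip some 200 mm outside the ridge it takes about 17 N; there it travels down some 60 mm.
- bar_tip (a point): middle of the end face of the pry bar's thin end, 160 mm along the bar's x from its centre.
- rest_mid (a point): where the centre of the bar lies when it lies on its rest, 33 mm above the table. The rest is a fixed wooden base 220 x 60 with two notched blocks 85 mm either side of its centre along its x; each notch is 34 wide, its floor 28 mm above the table and its cheeks 10 mm high. The bar lies along the rest's x, either way round.
- tray: fixed shallow green open tray, 130 (x) x 190 (y), walls 4 thick and 30 high, floor 4 thick; origin on the table under its centre.
- casting0_mid (a point): cast aluminium link, a solid bar with round ends, 56 long (x) x 20 wide (y) x 28 high (z), 80 g; this point is its centre. At the start it stands in one of the mould's cavities with its top 1 mm below the mould face, so that it cannot be gripped; it rises with the base. Any of the four castings may be absent.
- casting1_mid (a point): casting 1, like casting 0; this point is its centre.
- casting2_mid (a point): casting 2, like casting 0; this point is its centre.
- casting3_mid (a point): casting 3, like casting 0; this point is its centre.
Not all that is in view belongs to the job. What is shaped like the part that bears casting1_mid but pink or yellow is not meant.

How it is judged:
By the outcome, as a careful person would: the job done as asked, in the order asked, and still so for the second after the job is handed in, with the robot touching nothing.
Of casting0, casting1, casting2, casting3 only 2 to 4 are there at a start; the rules pass over those that are not, and their reading is None.
At some moment in a run one of fulcrum may be knocked a few centimetres aside while the robot is not near it.
Once in a run the grip may slacken for a moment while it holds something.
It also fails if it takes over 210 s, if anything falls off the work surface, if the arm or the gripper's body presses on something with over 40 N, if the wrist force passes 120 N, or if a joint passes its speed limit or range.

ROBOT

A 6-joint arm with a two-finger parallel gripper is mounted at the origin on the work surface. World frame = base frame: x ahead of the robot, y to its left, z up, the work surface at z = 0. Lengths are in mm, angles in rad, forces in N, time in s.
With the tool pointing down it reaches from about 300 to 775 mm from the base axis. Payload 14.6 kg.
Tool frame: the origin (TCP) lies between the finger pads; the fingertips stand 11 mm ahead of it and the grasp point (between the pads) lies 8 mm behind it; z points along the fingers, y is the direction in which the jaws open and shut (so a half turn about z gives the same grasp; the last joint's range is limited). The gripper opens to 94 mm and grips with 3 to 60 N. Pads are 16 mm wide; open, the fingers measure 119 mm over their backs; the gripper's body (75 mm by 177 mm) begins 78 mm behind the grasp point.
Start: joints at [1.165, 0.3, 1.521, -0, 1.321, -0.067], TCP at [182.793, 518.726, 216.446] pointing down, gripper open.
Joint ranges: [-3.03, 3.03], [-0.79, 2.21], [0.23, 2.52], [-1.04, 4.18], [0, 3.07], [-2.55, 2.55]. Speed limits (rad/s): [2.22, 2.22, 2.57, 3.14, 3.14, 3.14].

INTERFACE

Orientations are given as [roll, pitch, yaw] about the fixed x, y, z axes, in that order (R = Rz(yaw) Ry(pitch) Rx(roll)).
In Python, from cell import * gives the robot as it stands.
- The arm moves only by the tool arm_command, never from a script. Its argument "deltas" is a list of rows, each an object with "xyz": the shift along the world's x, y, z in m, a list of three; "turn": the turn, a rotation vector about the world's x, y, z in rad, a list of three. A call has 1 to 12 rows; each row shifts and turns the commanded pose from where the row before left it; what a row does not reach is not made up. A row lasts 1/8 s, in which the tool goes at most 62.5 mm and 10.7 degrees, less where a joint would pass 70% of its speed; a pose out of reach is approached as far as the arm can. A call with a gripper value outside its range is refused whole. "gripper" is the closure, from 0 (fully open) to 1 (shut), set as the call begins (left out, the last holds). The fingers move at their own pace and stop on an object; "force" is the grip in N (left out, the last holds). Time passes only in rows, so rows that do not move let the fingers close. It gives the time, the measured TCP pose, the force and the opening at its end, in the units of the state.
- read_state(): the state, without advancing time (a new reading comes with each control period).
- camera(name): name is "scene" or "top" or "wrist"; returns a dict with "color" (480x640x3 uint8, red, green, blue), "fx", "fy", "cx", "cy" (pixels), "k1" (the pictures are not rectified: a ray, as slopes to the right and down, at radius r is drawn at 1 + k1 r^2 times it, then the intrinsics apply), "rvec" (rotation vector, rad) and "tvec" (3), from world to camera coordinates, as OpenCV has them; the wrist camera has in their place "mount" (4x4, takes a point from camera to tool coordinates, whose origin is the TCP and whose axes are the flange's). Camera axes: x right, y down, z forward; pixel columns grow to the right and rows downward; lengths in mm; the calibration is good to about 2 mm. A picture is of the moment at which its call begins: read the wrist's pose just before it. There is no depth.
- sign_off(): hands the job in, once; it reports no verdict.
The state is a dict: "clock": time; "joints": joint angles; "qd": joint speeds; "effort": joint torques, N m; "eef_pos": TCP position; "eef_rot": TCP orientation; "wrist_force": force on the tool from outside, world axes, zero at the start; "moment": the same for the moment, N m; "finger_gap": finger opening in mm.
Only numpy, scipy, OpenCV 4.12 (cv2) and the standard library are available. Lean on these libraries where they do the work, as an engineer would, in place of code of your own. Each camera call takes 0.05 s, during which the arm holds its last target.

## Working session

There is one attempt and no reset: what is moved stays moved. The work goes in short steps, Python scripts to look and compute and a tool call to move; the robot and the scene stay as the last step left them, time stands still between calls to the robot, and variables do not carry over. Pictures are saved under pics/ and viewed, and the job is handed in when it is done.

Besides the shell and the picture viewer there is one more tool, called after ">>>" by a JSON object that holds its "method" and its "body", one argument or row to a line. arm_command: Moves the arm, as the interface text tells. Its arguments: {"type":"object","properties":{"deltas":{"type":"array","items":{"type":"object","properties":{"xyz":{"type":"array","items":{"type":"number"}},"turn":{"type":"array","items":{"type":"number"}}}}},"gripper":{"type":"number"},"force":{"type":"number"}},"required":["deltas"]}

```bash
ls; mkdir -p pics; cat > h.py <<'E'
from cell import *
import numpy as np, cv2
from scipy.spatial.transform import Rotation as R
def shot(n,f):
    c=camera(n); cv2.imwrite('pics/'+f,c['color'][:,:,::-1]); return c
E
python3 - <<'E'
from h import *
print(read_state())
import pickle
for n in ['scene','top','wrist']:
    s=read_state(); c=shot(n,n+'0.png'); c['state']=s
    pickle.dump(c,open(n+'0.pkl','wb'))
    print(n,{k:v for k,v in c.items() if k not in('color','state')})
E
```

```text
pics
{'clock': 0.0, 'joints': array([ 1.16540094e+00,  3.00516292e-01,  1.52157129e+00,  1.11077040e-06,
        1.32068099e+00, -6.65846356e-02]), 'qd': array([ 0.00164467, -0.00036779, -0.00158193,  0.00021662, -0.00046497,
        0.00033683]), 'effort': array([-3.48988069e-03, -5.31794751e+01, -3.52736771e+01,  7.06623774e-02,
        2.43997585e-02, -8.42062036e-05]), 'eef_pos': array([182.70011633, 518.51212426, 215.86567219]), 'eef_rot': array([-3.14041942e+00, -7.93133289e-05,  2.80278158e+00]), 'wrist_force': array([ 0.05533488, -0.18284712, -0.58152371]), 'moment': array([-0.06246498,  0.06057722,  0.01742835]), 'finger_gap': 93.93666986576147}
scene {'fx': 549.7410708965838, 'fy': 549.7410708965838, 'cx': 306.219231257694, 'cy': 229.73061235527592, 'k1': -0.07651954853212799, 'rvec': array([ 2.14823013,  0.93415272, -0.41256557]), 'tvec': array([-367.85556796, -243.81187668, 1527.8179213 ])}
top {'fx': 458.82076970218657, 'fy': 458.82076970218657, 'cx': 322.6209701520348, 'cy': 235.31470210374107, 'k1': -0.037949900818891893, 'rvec': array([ 2.09715016, -2.14582526,  0.18136613]), 'tvec': array([   8.95231556,  582.76308142, 1103.72084141])}
wrist {'fx': 388.01168645867614, 'fy': 388.01168645867614, 'cx': 320.4207293003433, 'cy': 235.6503424647722, 'k1': 0.02291431503782572, 'mount': array([[ 3.09869765e-04, -9.68798329e-01, -2.47850158e-01,
         7.27414912e+01],
       [ 9.99999912e-01,  2.30494938e-04,  3.49270008e-04,
         1.38951862e+00],
       [-2.81243993e-04, -2.47850245e-01,  9.68798316e-01,
        -1.67834998e+02],
       [ 0.00000000e+00,  0.00000000e+00,  0.00000000e+00,
         1.00000000e+00]])}
```

View pics/scene0.png

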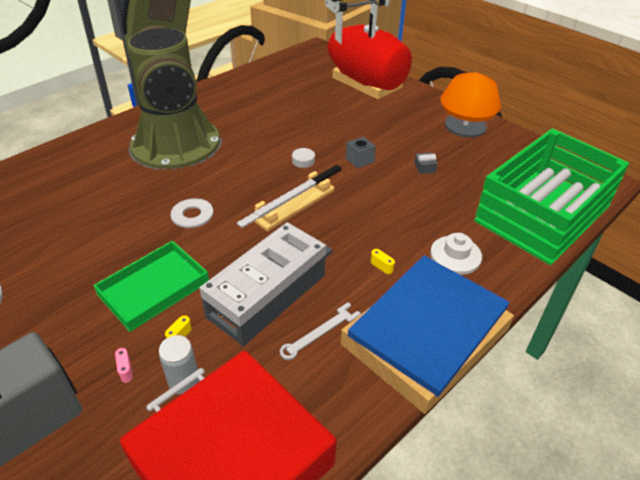

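View pics/top0.png

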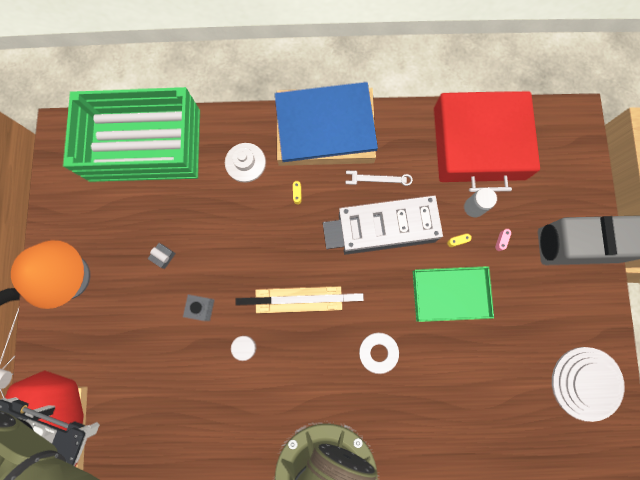

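View pics/wrist0.png

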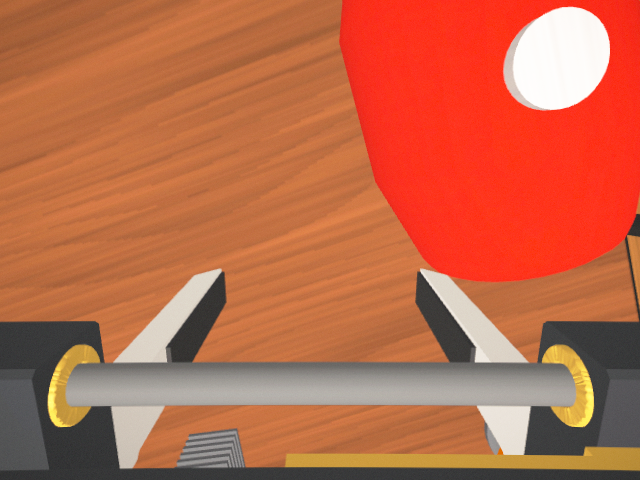

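```bash
cat >> h.py <<'E'
import pickle
def ray(c,uv,state=None):
    """returns origin, dir in world"""
    u,v=uv; xd=(u-c['cx'])/c['fx']; yd=(v-c['cy'])/c['fy']
    x,y=xd,yd
    for _ in range(20):
        f=1+c['k1']*(x*x+y*y); x,y=xd/f,yd/f
    d=np.array([x,y,1.])
    if 'rvec' in c:
        M=R.from_rotvec(c['rvec']).as_matrix(); return -M.T@c['tvec'], M.T@d
    s=c['state']; T=R.from_euler('xyz',s['eef_rot']).as_matrix(); m=c['mount']
    return s['eef_pos']+T@m[:3,3], T@(m[:3,:3]@d)
def at(c,uv,z):
    o,d=ray(c,uv); return o+d*(z-o[2])/d[2]
def proj(c,P):
    P=np.asarray(P,float)
    if 'rvec' in c: p=R.from_rotvec(c['rvec']).apply(P)+c['tvec']
    else:
        s=c['state']; T=R.from_euler('xyz',s['eef_rot']).as_matrix(); m=c['mount']
        p=((P-s['eef_pos'])@T-m[:3,3])@m[:3,:3]
    x,y=p[...,0]/p[...,2],p[...,1]/p[...,2]; f=1+c['k1']*(x*x+y*y)
    return np.stack([c['cx']+c['fx']*x*f,c['cy']+c['fy']*y*f],-1)
def take(n,name):
    s=read_state(); c=camera(n); c['state']=s; cv2.imwrite(f'pics/{name}.png',c['color'][:,:,::-1]); pickle.dump(c,open(name+'.pkl','wb')); return c
def load(name): return pickle.load(open(name+'.pkl','rb'))
def crop(c,name,x0,y0,x1,y1,k):
    cv2.imwrite(f'pics/{name}.png',cv2.resize(c['color'][y0:y1,x0:x1,::-1],None,fx=k,fy=k,interpolation=cv2.INTER_CUBIC))
E
python3 - <<'E'
from h import *
t=load('top0'); s=load('scene0')
crop(t,'c_mould',310,185,450,285,5.5)
crop(t,'c_ful',140,230,240,330,6)
crop(t,'c_bar',225,270,375,330,5.3)
crop(s,'c_ful_s',335,125,455,185,6.5)
for n,uv in dict(block1=(161,255),block2=(198,307),mould=(390,225),tray=(453,294),rest=(299,299)).items(): print(n,at(t,uv,30))
E
```

```text
block1 [545.53193468 413.13798624  30.        ]
block2 [411.12078445 313.5368461   30.        ]
mould [ 609.88183229 -178.59587954   30.        ]
tray [ 429.22391579 -328.54426465   30.        ]
rest [425.86953426  58.64501481  30.        ]
```

View pics/c_mould.png

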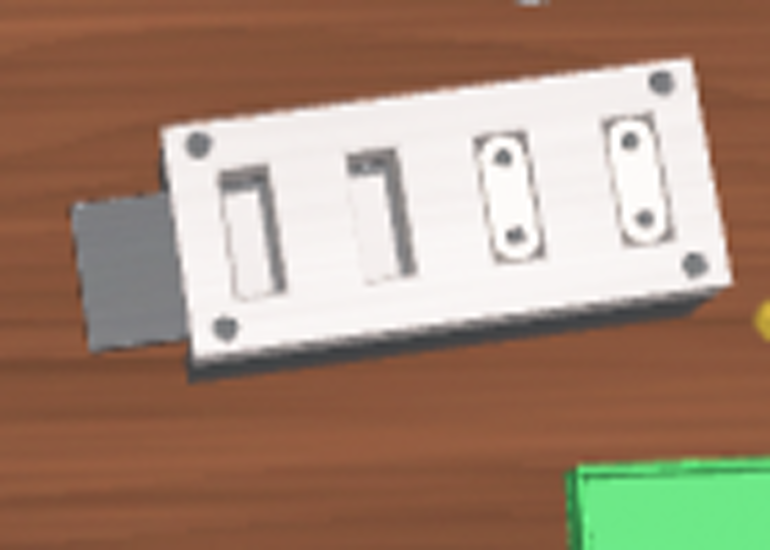

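View pics/c_ful.png

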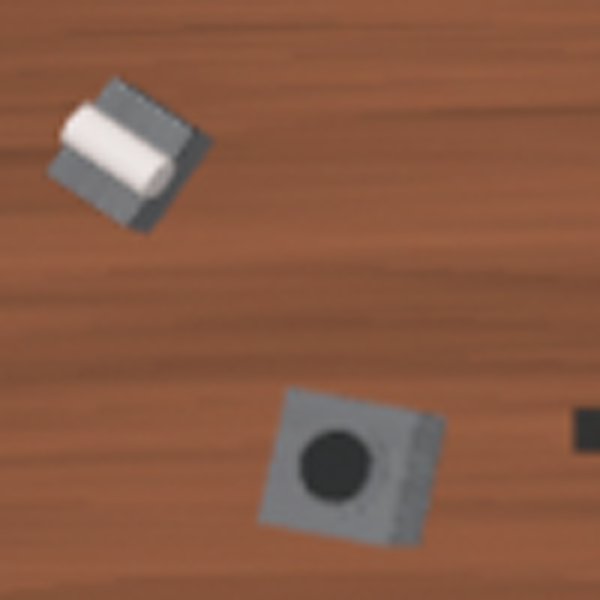

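View pics/c_bar.png

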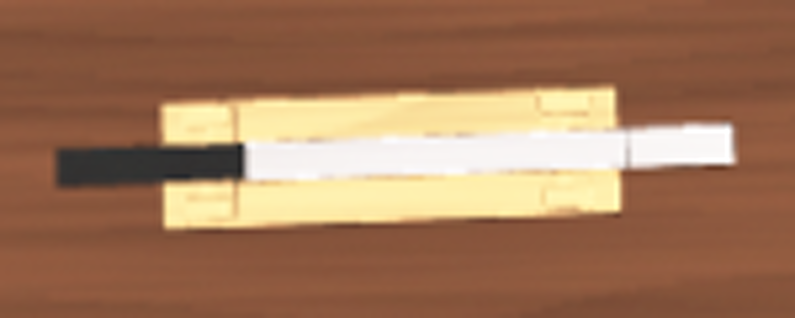

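View pics/c_ful_s.png

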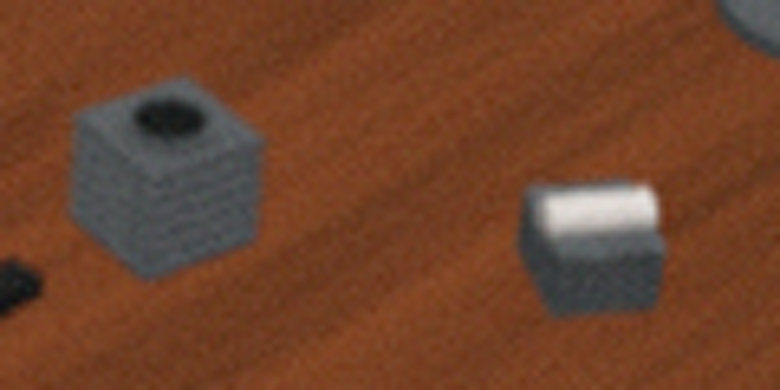

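```bash
cat >> h.py <<'E'
from scipy.optimize import least_squares
def unc(px,x0,y0,k): return [((u+.5)/k-.5+x0,(v+.5)/k-.5+y0) for u,v in px]
def fit(obs,p0):
    """obs: list of (cam, model pts Nx3 (world z), pix). returns x,y,yaw,rms"""
    def res(p):
        c,s=np.cos(p[2]),np.sin(p[2]); o=[]
        for cam,m,px in obs:
            m=np.asarray(m,float); W=np.c_[p[0]+c*m[:,0]-s*m[:,1],p[1]+s*m[:,0]+c*m[:,1],m[:,2]]
            o.append((proj(cam,W)-np.asarray(px)).ravel())
        return np.concatenate(o)
    r=least_squares(res,p0,x_scale=[10,10,.1]); return r.x,np.abs(r.fun).max()
E
python3 - <<'E'
from h import *
t=load('top0')
mp=unc([(163,128),(691,60),(732,285),(193,360)],310,185,5.5)
m=[(52,120,89),(52,-120,89),(-52,-120,89),(-52,120,89)]
print('mould',fit([(t,m,mp)],[610,-178,.1]))
lp=unc([(72,205),(92,351)],310,185,5.5)
print('mould+lip',fit([(t,m,mp),(t,[(35,165,34),(-35,165,34)],lp)],[610,-178,.1]))
cp=unc([(502,157),(514,235),(630,141),(645,218)],310,185,5.5)
fp=unc([(115,77),(198,129),(131,231),(48,174)],140,230,6)
# block top z=30; ridge along y
fm=[(25,22,30),(25,-22,30),(-25,-22,30),(-25,22,30)]
for y0 in [.5,.5-1.57]: print('ful',fit([(t,fm,fp)],[545,413,y0]))
print('bar ends', [at(t,q,38) for q in unc([(57,168),(735,145)],225,270,5.3)])
bp=unc([(56,150),(57,187),(736,164),(733,125)],225,270,5.3)
print('bar',fit([(t,[(-160,9,38),(-160,-9,38),(160,-9,36),(160,9,36)],[bp[1],bp[0],bp[3],bp[2]])],[420,60,-1.57]))
rp=unc([(162,104),(614,87),(621,212),(165,229)],225,270,5.3)
for h in (8,10,12,15,38):print('rest',h,fit([(t,[(-110,-30,h),(-110,30,h),(110,30,h),(110,-30,h)],[rp[3],rp[0],rp[1],rp[2]])],[420,60,-1.57]),fit([(t,[(-110,-30,h),(-110,30,h),(110,30,h),(110,-30,h)],[rp[0],rp[3],rp[2],rp[1]])],[420,60,-1.57]))
crop(t,'c_tray',400,255,510,335,7)
E
```

```text
mould (array([ 6.04697700e+02, -1.71993723e+02,  1.10076116e-01]), np.float64(0.5110397688570174))
mould+lip (array([ 6.04775495e+02, -1.72331228e+02,  1.09876616e-01]), np.float64(0.5551348824020295))
ful (array([545.55799034, 415.5467603 ,  -0.57712946]), np.float64(0.37379285875806545))
ful (array([545.55799035, 415.54676031,  -0.57712944]), np.float64(0.3737929061486511))
bar ends [array([423.1789478 , 217.49600257,  38.        ]), array([ 426.96786275, -102.19049686,   38.        ])]
bar (array([425.18344529,  57.81063616,  -1.55722305]), np.float64(7.322920665155607))
rest 8 (array([425.93264251,  62.03231976,  -1.55461243]), np.float64(0.2147572219749918)) (array([426.43710719,  62.06217897,  -1.55489517]), np.float64(23.816116674128352))
rest 10 (array([425.84871841,  61.90406399,  -1.55462628]), np.float64(0.28612464676587024)) (array([426.35318415,  61.93392857,  -1.55491149]), np.float64(23.839794977905342))
rest 12 (array([425.76480603,  61.775811  ,  -1.55464019]), np.float64(0.35773261937129064)) (array([426.26927297,  61.80567867,  -1.55492786]), np.float64(23.86355586063479))
rest 15 (array([425.63895959,  61.58343674,  -1.55466113]), np.float64(0.46673011194155833)) (array([426.14342773,  61.61331244,  -1.55495257]), np.float64(23.89935061189692))
rest 38 (array([424.67504031,  60.10878081,  -1.5548253 ]), np.float64(1.3328452548034306)) (array([425.17952055,  60.13870775,  -1.555138  ]), np.float64(24.180480371162332))
```

View pics/c_tray.png

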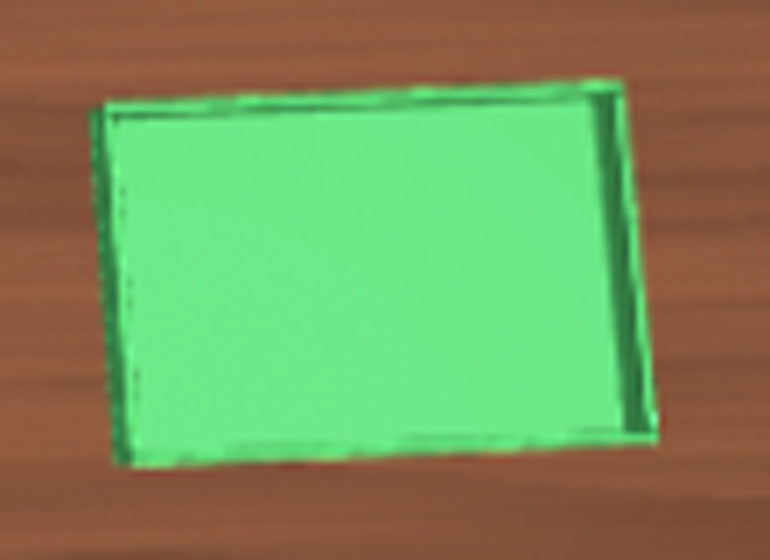

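>>> {"method": "arm_command", "body": {
  "deltas": [
    {"xyz": [0.046,-0.014,0],"turn": [0,0,-0.03]},
    {"xyz": [0.046,-0.014,0],"turn": [0,0,-0.03]},
    {"xyz": [0.046,-0.014,0],"turn": [0,0,-0.03]},
    {"xyz": [0.045,-0.013,0],"turn": [0,0,-0.03]},
    {"xyz": [0.045,-0.013,0],"turn": [0,0,-0.03]},
    {"xyz": [0.045,-0.013,0],"turn": [0,0,-0.03]},
    {"xyz": [0.045,-0.012,0],"turn": [0,0,-0.03]},
    {"xyz": [0.045,-0.01,0],"turn": [0,0,-0.028]},
    {"xyz": [0,0,0]},
    {"xyz": [0,0,0]}
  ]
}}

```text
validation failed for argument at $.de...
```

```bash
python3 - <<'E'
from h import *
t=load('top0')
tp=unc([(93,108),(623,80),(657,440),(117,467)],400,255,7)
print('tray',fit([(t,[(65,95,30),(65,-95,30),(-65,-95,30),(-65,95,30)],tp)],[429,-328,0.]))
c=take('wrist','w1'); s=read_state(); print(s['eef_pos'],s['eef_rot'],s['clock'])
E
```

```text
tray (array([ 4.30591844e+02, -3.28288002e+02,  2.04764773e-02]), np.float64(0.905479885504576))
[182.73482252 518.58861672 216.10967626] [-3.14089100e+00 -1.78531626e-05  2.80282531e+00] 0.2
```

View pics/w1.png

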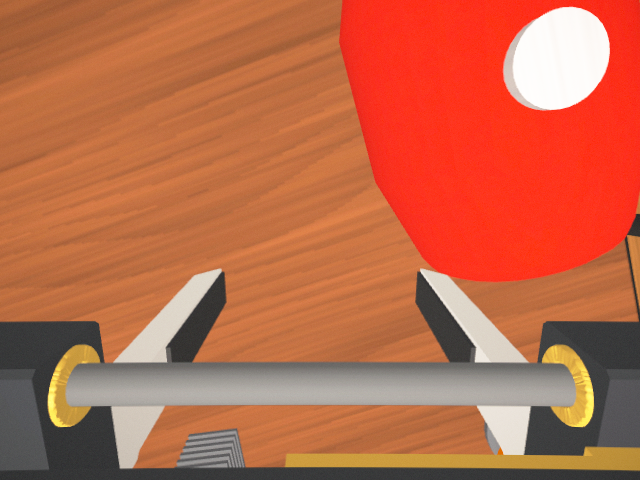

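>>> {"method": "arm_command", "body": {
  "deltas": [
    {"xyz": [0.046,-0.014,0],"turn": [0,0,-0.03]},
    {"xyz": [0.046,-0.014,0],"turn": [0,0,-0.03]},
    {"xyz": [0.046,-0.014,0],"turn": [0,0,-0.03]},
    {"xyz": [0.045,-0.013,0],"turn": [0,0,-0.03]},
    {"xyz": [0.045,-0.013,0],"turn": [0,0,-0.03]},
    {"xyz": [0.045,-0.013,0],"turn": [0,0,-0.03]},
    {"xyz": [0.045,-0.012,0],"turn": [0,0,-0.03]},
    {"xyz": [0.045,-0.01,0],"turn": [0,0,-0.028]},
    {"xyz": [0,0,0],"turn": [0,0,0]},
    {"xyz": [0,0,0],"turn": [0,0,0]}
  ]
}}

```text
clock: 1.45
eef_pos: [545.3, 415.9, 216.1]
eef_rot: [-3.141, -0.0, 2.565]
wrist_force: [0.1, 0.2, 0.5]
finger_gap: 93.8
```

```bash
python3 - <<'E'
from h import *
c=take('wrist','w2'); s=read_state(); print(s['eef_pos'],s['eef_rot'],s['clock'])
E
```

```text
[544.93862646 416.17231735 216.40657024] [-3.14132365e+00 -2.45612444e-04  2.56580859e+00] 1.5
```

View pics/w2.png

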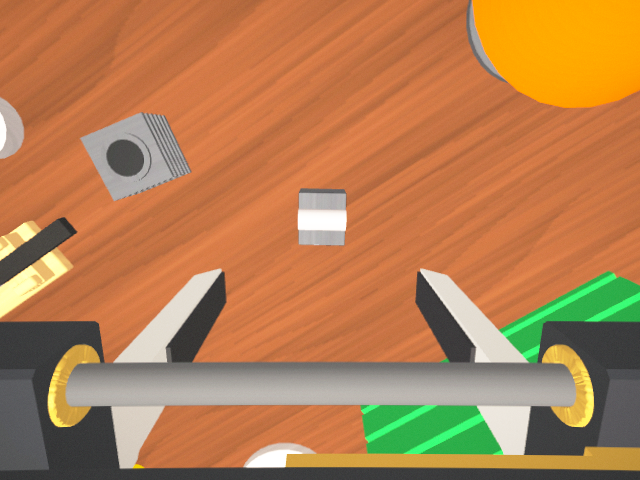

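```bash
python3 - <<'E'
from h import *
c=load('w2'); 
print(at(c,(322,219),40), at(c,(322,218.5),30), [at(c,q,30)-at(c,(298,244),30) for q in [(346,244),(298,193)]])
crop(c,'c_w2',270,170,370,260,7)
E
```

```text
[546.04028267 418.39642748  40.        ] [547.42301603 417.54032247  30.        ] [array([24.74438394, 38.10276621,  0.        ]), array([-40.25117574,  26.98129652,   0.        ])]
```

View pics/c_w2.png

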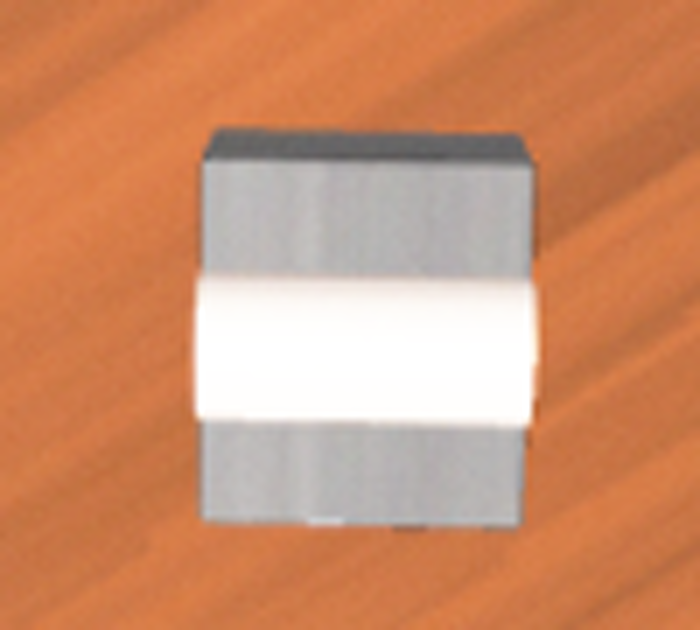

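>>> {"method": "arm_command", "body": {
  "deltas": [
    {"xyz": [0.001,0.001,-0.05],"turn": [0,0,0]},
    {"xyz": [0,0,-0.05],"turn": [0,0,0]},
    {"xyz": [0,0,-0.05],"turn": [0,0,0]},
    {"xyz": [0,0,-0.03],"turn": [0,0,0]},
    {"xyz": [0,0,-0.022],"turn": [0,0,0]},
    {"xyz": [0,0,0],"turn": [0,0,0]},
    {"xyz": [0,0,0],"turn": [0,0,0]}
  ]
}}

```text
clock: 2.38
eef_pos: [547.1, 417.2, 16.0]
eef_rot: [3.14, 0.001, 2.565]
wrist_force: [0.3, -0.3, -0.1]
finger_gap: 94.3
```

>>> {"method": "arm_command", "body": {
  "deltas": [
    {"xyz": [0,0,0],"turn": [0,0,0]},
    {"xyz": [0,0,0],"turn": [0,0,0]},
    {"xyz": [0,0,0],"turn": [0,0,0]},
    {"xyz": [0,0,0],"turn": [0,0,0]},
    {"xyz": [0,0,0],"turn": [0,0,0]},
    {"xyz": [0,0,0],"turn": [0,0,0]}
  ],
  "gripper": 1,
  "force": 40
}}

```text
clock: 3.12
eef_pos: [546.8, 416.7, 14.4]
eef_rot: [-3.141, 0.0, 2.565]
wrist_force: [-0.6, -1.2, 0.3]
finger_gap: 43.8
```

>>> {"method": "arm_command", "body": {
  "deltas": [
    {"xyz": [0,0,0.02],"turn": [0,0,0]},
    {"xyz": [0,0,0.06],"turn": [0,0,0]},
    {"xyz": [0,-0.02,0.06],"turn": [0,0,0]},
    {"xyz": [0.004,-0.04,0.05],"turn": [0,0,-0.11]},
    {"xyz": [0.004,-0.045,0],"turn": [0,0,-0.13]},
    {"xyz": [0.004,-0.045,0],"turn": [0,0,-0.13]},
    {"xyz": [0.004,-0.045,0],"turn": [0,0,-0.13]},
    {"xyz": [0.004,-0.045,0],"turn": [0,0,-0.13]},
    {"xyz": [0.004,-0.04,0],"turn": [0,0,-0.13]},
    {"xyz": [0.004,-0.02,0],"turn": [0,0,-0.125]},
    {"xyz": [0,0,0],"turn": [0,0,0]},
    {"xyz": [0,0,0],"turn": [0,0,0]}
  ]
}}

```text
clock: 4.62
eef_pos: [574.5, 118.6, 202.9]
eef_rot: [3.141, -0.0, 1.682]
wrist_force: [-0.5, -0.4, -5.8]
finger_gap: 43.5
```

```bash
python3 - <<'E'
from h import *
c=take('wrist','w3'); s=read_state(); print(s['eef_pos'],s['eef_rot'],s['clock'])
take('top','t3')
E
```

```text
[574.47341445 118.76872338 202.77477698] [ 3.14147963e+00 -1.67277304e-04  1.68224129e+00] 4.675
```

View pics/w3.png

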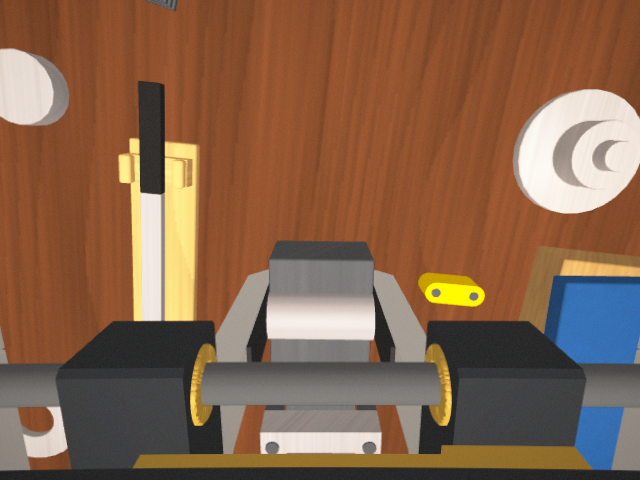

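View pics/t3.png

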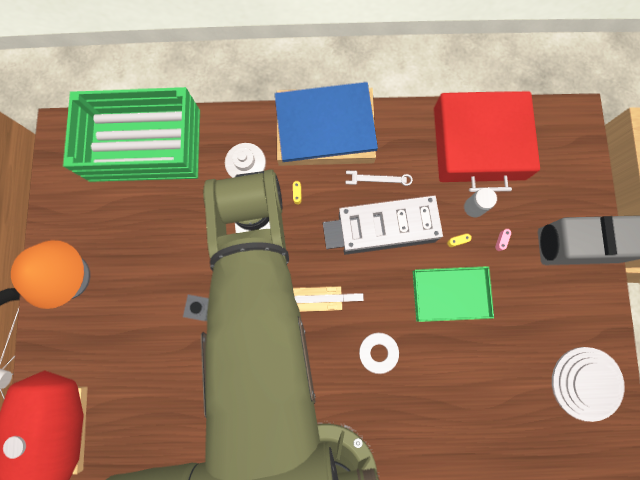

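```bash
python3 - <<'E'
from h import *
c=load('w3')
crop(c,'c_w3',240,330,400,470,5)
M=np.array([604.8,-172.3]);a=.11;Rm=np.array([[np.cos(a),-np.sin(a)],[np.sin(a),np.cos(a)]])
for p,z in [((52,120),89),((-52,120),89),((35,165),34),((-35,165),34)]:
    w=np.r_[M+Rm@p,z]; print(p,w,proj(c,w))
E
```

```text
(52, 120) [643.31232099 -47.3167966   89.        ] [379.01870544 432.70447882]
(-52, 120) [539.94088681 -58.73373989  89.        ] [257.40830199 432.52494671]
(35, 165) [621.47504379  -4.45500331  34.        ] [354.75436155 350.70378285]
(-35, 165) [551.89811693 -12.13948437  34.        ] [282.37332826 350.59271745]
```

View pics/c_w3.png

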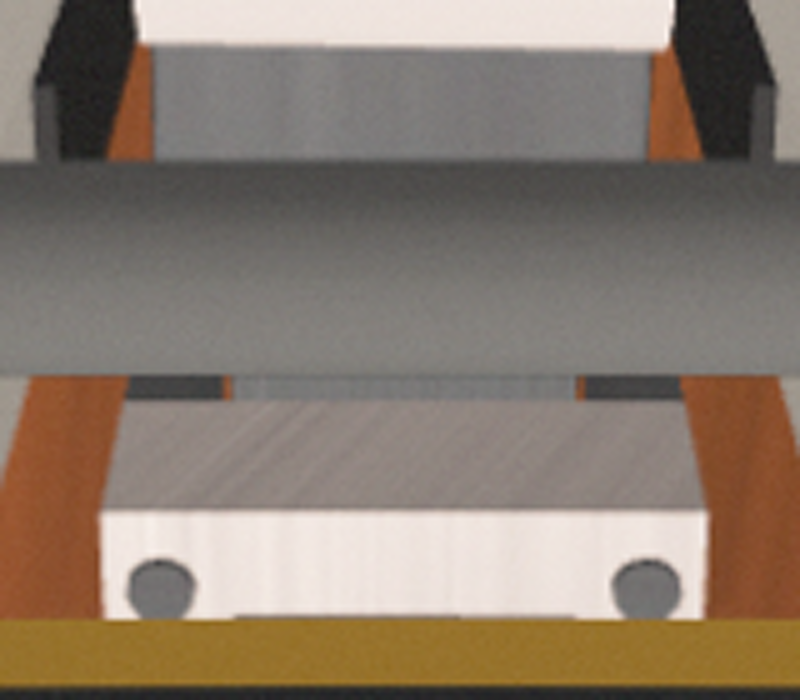

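```bash
python3 - <<'E'
from h import *
c=load('w3'); s=c['state']
crop(c,'c_w3b',250,225,400,345,5)
T=R.from_euler('xyz',s['eef_rot']).as_matrix()
for q in [(25,22,-16),(25,-22,-16),(25,22,14),(25,-22,14),(10,22,-16),(10,-22,-16),(-25,22,-16),(-25,-22,-16)]: print(q,proj(c,s['eef_pos']+T@np.array(q,float)))
E
```

```text
(25, 22, -16) [374.46348373 258.57552797]
(25, -22, -16) [267.12483955 258.52336762]
(25, 22, 14) [366.14633223 239.68272283]
(25, -22, 14) [275.4017757  239.64113099]
(10, 22, -16) [373.23843789 292.7159963 ]
(10, -22, -16) [268.31080949 292.65978402]
(-25, 22, -16) [370.64410781 366.8679571 ]
(-25, -22, -16) [270.82124944 366.80368704]
```

View pics/c_w3b.png

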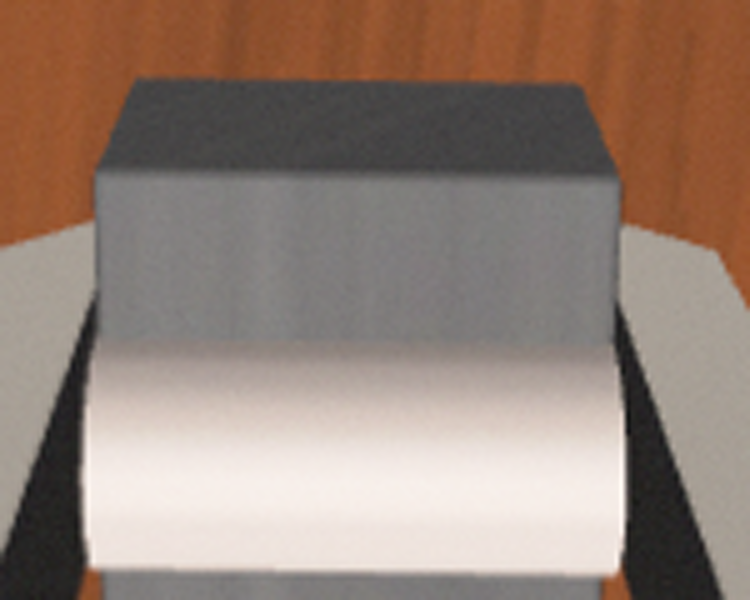

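>>> {"method": "arm_command", "body": {
  "deltas": [
    {"xyz": [0.005,-0.026,-0.03],"turn": [0,0,0]},
    {"xyz": [0,-0.026,-0.05],"turn": [0,0,0]},
    {"xyz": [0,0,-0.05],"turn": [0,0,0]},
    {"xyz": [0,0,-0.03],"turn": [0,0,0]},
    {"xyz": [0,0,-0.015],"turn": [0,0,0]},
    {"xyz": [0,0,-0.007],"turn": [0,0,0]},
    {"xyz": [0,0,-0.003],"turn": [0,0,0]},
    {"xyz": [0,0,0],"turn": [0,0,0]},
    {"xyz": [0,0,0],"turn": [0,0,0]}
  ]
}}

```text
clock: 5.85
eef_pos: [580.1, 66.0, 18.2]
eef_rot: [3.14, 0.0, 1.68]
wrist_force: [1.0, 0.2, -5.6]
finger_gap: 43.9
```

>>> {"method": "arm_command", "body": {
  "deltas": [
    {"xyz": [0,0,-0.002],"turn": [0,0,0]},
    {"xyz": [0,0,-0.001],"turn": [0,0,0]},
    {"xyz": [0,0,0],"turn": [0,0,0]},
    {"xyz": [0,0,0],"turn": [0,0,0]}
  ]
}}

```text
clock: 6.35
eef_pos: [579.7, 66.0, 14.4]
eef_rot: [-3.141, -0.0, 1.68]
wrist_force: [0.8, 0.3, -6.3]
finger_gap: 43.8
```

>>> {"method": "arm_command", "body": {
  "deltas": [
    {"xyz": [0,0,-0.001],"turn": [0,0,0]},
    {"xyz": [0,0,0],"turn": [0,0,0]},
    {"xyz": [0,0,0],"turn": [0,0,0]}
  ]
}}

```text
clock: 6.72
eef_pos: [579.7, 66.0, 14.3]
eef_rot: [3.142, 0.0, 1.68]
wrist_force: [-5.6, 0.3, 6.2]
finger_gap: 44.2
```

Contact with the table; release and lift.

>>> {"method": "arm_command", "body": {
  "deltas": [
    {"xyz": [0,0,0],"turn": [0,0,0]},
    {"xyz": [0,0,0],"turn": [0,0,0]},
    {"xyz": [0,0,0],"turn": [0,0,0]},
    {"xyz": [0,0,0],"turn": [0,0,0]}
  ],
  "gripper": 0
}}

```text
clock: 7.22
eef_pos: [579.7, 66.0, 13.4]
eef_rot: [3.142, 0.0, 1.68]
wrist_force: [1.1, 0.3, -0.8]
finger_gap: 80.3
```

>>> {"method": "arm_command", "body": {
  "deltas": [
    {"xyz": [0,0,0.03],"turn": [0,0,0]},
    {"xyz": [0,0,0.05],"turn": [0,0,0]},
    {"xyz": [0,0,0.05],"turn": [0,0,0]},
    {"xyz": [0,0,0.05],"turn": [0,0,0]},
    {"xyz": [-0.02,0.02,0.02],"turn": [0,0,0]},
    {"xyz": [-0.04,0.025,0],"turn": [0,0,-0.05]},
    {"xyz": [-0.05,0.025,0],"turn": [0,0,-0.05]},
    {"xyz": [-0.04,0.015,0],"turn": [0,0,0]},
    {"xyz": [0,0,0],"turn": [0,0,0]},
    {"xyz": [0,0,0],"turn": [0,0,0]}
  ]
}}

```text
clock: 8.48
eef_pos: [430.3, 150.9, 213.7]
eef_rot: [3.141, -0.0, 1.58]
wrist_force: [0.0, -0.8, 0.3]
finger_gap: 94.0
```

```bash
python3 - <<'E'
from h import *
s=read_state(); print(s['eef_pos'],s['eef_rot'],s['clock'])
c=take('wrist','w4');t=take('top','t4')
E
```

```text
[430.29787122 150.89758377 213.73075519] [ 3.14076798e+00 -5.73964166e-05  1.57995721e+00] 8.475
```

View pics/w4.png

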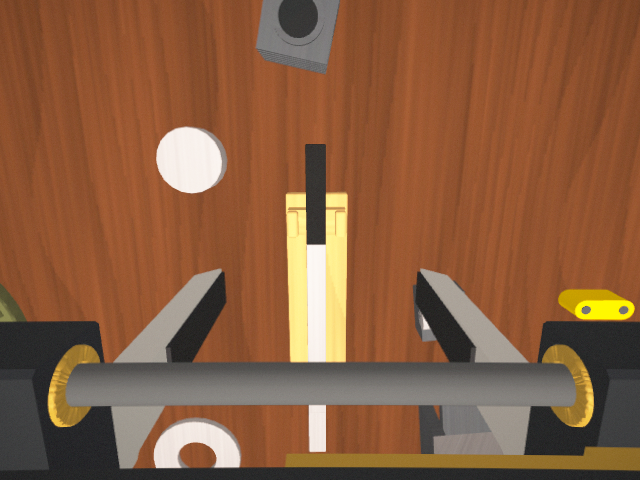

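View pics/t4.png

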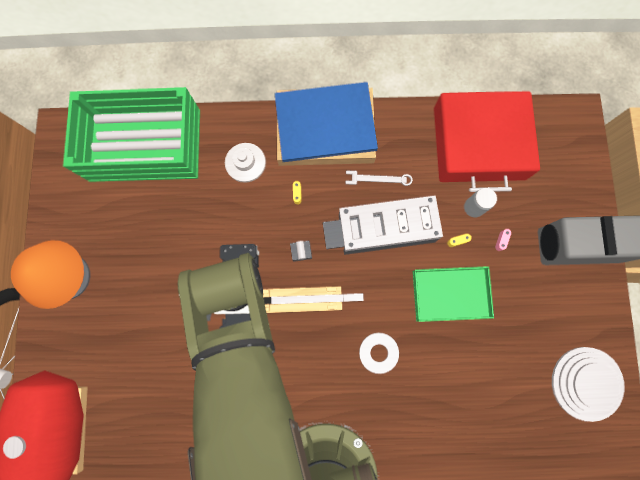

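```bash
python3 - <<'E'
from h import *
c=load('w4');t=load('t4')
for q,z in [((316,144),38),((316.3,244),38),((318,452),36)]: print(at(c,q,z))
crop(t,'c_t4',280,190,450,270,4.7)
crop(c,'c_w4',270,130,370,260,5)
E
```

```text
[425.55976908 217.86550993  38.        ]
[426.42435965 128.50460542  38.        ]
[ 429.81631372 -101.6327242    36.        ]
```

View pics/c_t4.png

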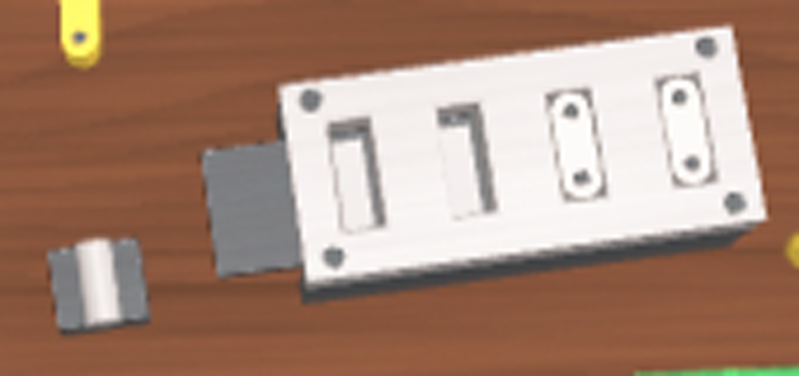

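View pics/c_w4.png

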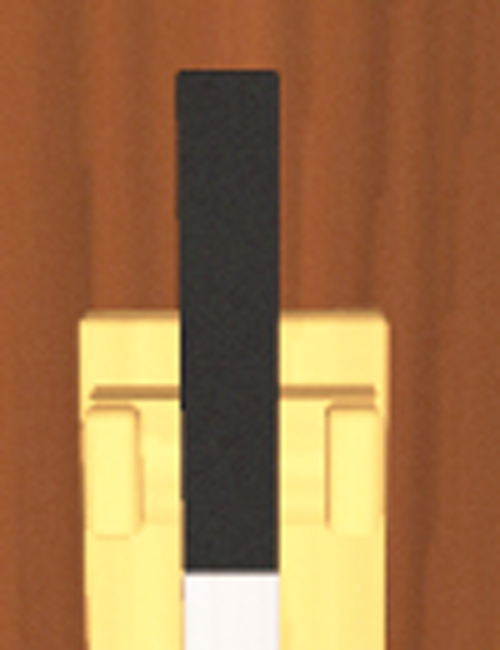

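```bash
python3 - <<'E'
from h import *
t=load('t4');t0=load('top0')
for q,z in [((98,283),40),((210.5,214),34),((212,213),22)]:
    print(at(t,unc([q],280,190,4.7)[0],z))
mp=unc([(282,85),(733,27),(766,218),(307,282)],280,190,4.7)
m=[(52,120,89),(52,-120,89),(-52,-120,89),(-52,120,89)]
print(fit([(t,m,mp)],[610,-178,.1]))
f=unc([(48,250),(137,238),(149,319),(63,332)],280,190,4.7)
fm=[(22,25,30),(22,-25,30),(-22,-25,30),(-22,25,30)]
print(fit([(t,fm,f)],[580,66,.1]))
E
```

```text
[549.15009764  52.72676413  40.        ]
[586.64494484  -8.80532965  34.        ]
[589.389307    -9.58630586  22.        ]
(array([ 6.05433517e+02, -1.72556106e+02,  1.09217050e-01]), np.float64(0.4165238671533018))
(array([5.49762959e+02, 5.26457338e+01, 1.33086372e-01]), np.float64(0.7235426065953448))
```

>>> {"method": "arm_command", "body": {
  "deltas": [
    {"xyz": [0.03,-0.024,0],"turn": [0,0,0.06]},
    {"xyz": [0.045,-0.037,0],"turn": [0,0,0.06]},
    {"xyz": [0.045,-0.037,-0.02],"turn": [0,0,0]},
    {"xyz": [0,0,-0.05],"turn": [0,0,0]},
    {"xyz": [0,0,-0.05],"turn": [0,0,0]},
    {"xyz": [0,0,-0.04],"turn": [0,0,0]},
    {"xyz": [0,0,-0.025],"turn": [0,0,0]},
    {"xyz": [0,0,-0.014],"turn": [0,0,0]},
    {"xyz": [0,0,0],"turn": [0,0,0]},
    {"xyz": [0,0,0],"turn": [0,0,0]}
  ]
}}

```text
clock: 9.82
eef_pos: [550.4, 52.9, 15.4]
eef_rot: [3.14, 0.0, 1.7]
wrist_force: [0.3, -0.5, -0.3]
finger_gap: 93.8
```

>>> {"method": "arm_command", "body": {
  "deltas": [
    {"xyz": [0,0,0],"turn": [0,0,0]},
    {"xyz": [0,0,0],"turn": [0,0,0]},
    {"xyz": [0,0,0],"turn": [0,0,0]},
    {"xyz": [0,0,0],"turn": [0,0,0]},
    {"xyz": [0,0,0],"turn": [0,0,0]}
  ],
  "gripper": 1,
  "force": 40
}}

```text
clock: 10.45
eef_pos: [549.8, 53.0, 14.5]
eef_rot: [3.141, -0.0, 1.7]
wrist_force: [2.4, -0.3, -1.0]
finger_gap: 47.5
```

>>> {"method": "arm_command", "body": {
  "deltas": [
    {"xyz": [0,0,0],"turn": [0,0,0]},
    {"xyz": [0,0,0],"turn": [0,0,0]}
  ]
}}

```text
clock: 10.7
eef_pos: [549.9, 53.0, 14.5]
eef_rot: [3.141, 0.0, 1.7]
wrist_force: [2.4, -0.4, -0.6]
finger_gap: 44.0
```

```bash
python3 - <<'E'
from h import *
c=take('wrist','w5')
E
```

```text
(no output)
```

View pics/w5.png

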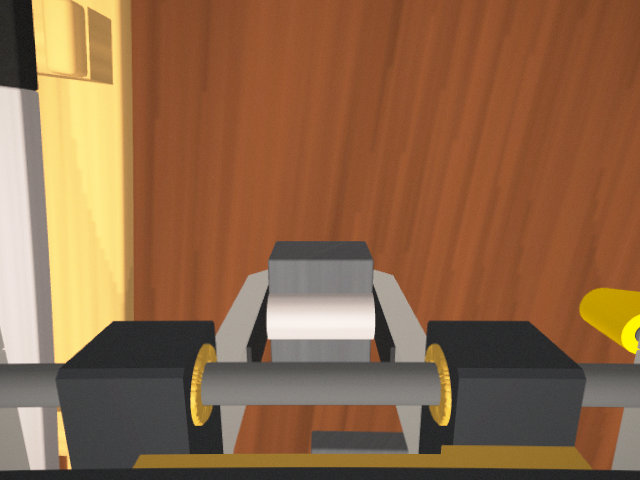

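Well held. Lift slightly, shift by (+30, +13), turn −0.02, lower.

>>> {"method": "arm_command", "body": {
  "deltas": [
    {"xyz": [0,0,0.012],"turn": [0,0,0]},
    {"xyz": [0.01,0.005,0],"turn": [0,0,0]},
    {"xyz": [0.015,0.006,0],"turn": [0,0,-0.02]},
    {"xyz": [0.005,0.002,0],"turn": [0,0,0]},
    {"xyz": [0,0,0],"turn": [0,0,0]},
    {"xyz": [0,0,-0.007],"turn": [0,0,0]},
    {"xyz": [0,0,-0.004],"turn": [0,0,0]},
    {"xyz": [0,0,-0.001],"turn": [0,0,0]},
    {"xyz": [0,0,0],"turn": [0,0,0]},
    {"xyz": [0,0,0],"turn": [0,0,0]}
  ]
}}

```text
clock: 12.0
eef_pos: [579.7, 66.0, 14.5]
eef_rot: [3.142, 0.0, 1.68]
wrist_force: [-1.5, -0.8, -3.7]
finger_gap: 44.2
```

>>> {"method": "arm_command", "body": {
  "deltas": [
    {"xyz": [0,0,-0.0005],"turn": [0,0,0]},
    {"xyz": [0,0,0],"turn": [0,0,0]}
  ]
}}

```text
clock: 12.25
eef_pos: [579.7, 65.9, 14.5]
eef_rot: [-3.142, 0.0, 1.68]
wrist_force: [-5.8, -1.1, 5.5]
finger_gap: 43.8
```

>>> {"method": "arm_command", "body": {
  "deltas": [
    {"xyz": [0,0,0],"turn": [0,0,0]},
    {"xyz": [0,0,0],"turn": [0,0,0]},
    {"xyz": [0,0,0],"turn": [0,0,0]},
    {"xyz": [0,0,0],"turn": [0,0,0]}
  ],
  "gripper": 0
}}

```text
clock: 12.75
eef_pos: [579.8, 66.0, 13.9]
eef_rot: [3.141, 0.0, 1.68]
wrist_force: [0.2, -0.7, 0.8]
finger_gap: 80.3
```

>>> {"method": "arm_command", "body": {
  "deltas": [
    {"xyz": [0,0,0.03],"turn": [0,0,0]},
    {"xyz": [0,0,0.05],"turn": [0,0,0]},
    {"xyz": [0,0,0.05],"turn": [0,0,0]},
    {"xyz": [0,0,0.05],"turn": [0,0,0]},
    {"xyz": [-0.02,0.02,0.02],"turn": [0,0,0]},
    {"xyz": [-0.04,0.025,0],"turn": [0,0,-0.05]},
    {"xyz": [-0.05,0.03,0],"turn": [0,0,-0.05]},
    {"xyz": [-0.043,0.03,0],"turn": [0,0,0]},
    {"xyz": [0,0,0],"turn": [0,0,0]},
    {"xyz": [0,0,0],"turn": [0,0,0]}
  ]
}}

```text
clock: 14.0
eef_pos: [427.2, 170.9, 214.2]
eef_rot: [3.141, -0.0, 1.58]
wrist_force: [1.0, -1.0, 0.6]
finger_gap: 94.1
```

```bash
python3 - <<'E'
from h import *
s=read_state(); print(s['eef_pos'],s['eef_rot'],s['clock'])
t=take('top','t6')
crop(t,'c_t6',220,190,380,310,4.9)
E
```

```text
[427.20033613 170.89693929 214.21670358] [ 3.14077551e+00 -8.03949582e-05  1.58018366e+00] 14.0
```

View pics/c_t6.png

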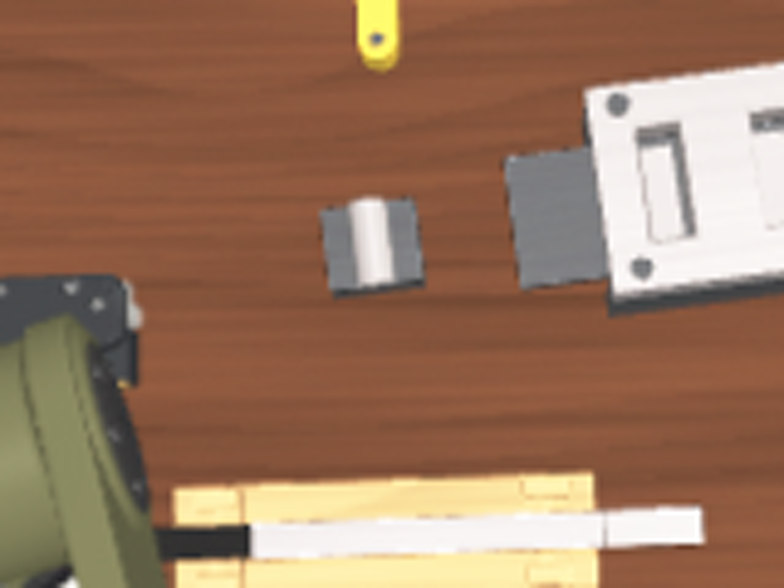

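>>> {"method": "arm_command", "body": {
  "deltas": [
    {"xyz": [0,-0.05,0],"turn": [0,0,0.003]},
    {"xyz": [-0.001,-0.05,-0.03],"turn": [0,0,0]},
    {"xyz": [0,-0.013,-0.05],"turn": [0,0,0]},
    {"xyz": [0,0,-0.05],"turn": [0,0,0]},
    {"xyz": [0,0,-0.03],"turn": [0,0,0]},
    {"xyz": [0,0,-0.015],"turn": [0,0,0]},
    {"xyz": [0,0,-0.008],"turn": [0,0,0]},
    {"xyz": [0,0,0],"turn": [0,0,0]},
    {"xyz": [0,0,0],"turn": [0,0,0]}
  ]
}}

```text
clock: 15.18
eef_pos: [426.3, 58.0, 31.8]
eef_rot: [3.14, -0.0, 1.583]
wrist_force: [0.2, 0.1, 0.3]
finger_gap: 94.2
```

>>> {"method": "arm_command", "body": {
  "deltas": [
    {"xyz": [0,0,0],"turn": [0,0,0]},
    {"xyz": [0,0,0],"turn": [0,0,0]},
    {"xyz": [0,0,0],"turn": [0,0,0]},
    {"xyz": [0,0,0],"turn": [0,0,0]},
    {"xyz": [0,0,0],"turn": [0,0,0]},
    {"xyz": [0,0,0],"turn": [0,0,0]},
    {"xyz": [0,0,0],"turn": [0,0,0]},
    {"xyz": [0,0,0],"turn": [0,0,0]}
  ],
  "gripper": 1,
  "force": 40
}}

```text
clock: 16.18
eef_pos: [425.8, 58.0, 31.0]
eef_rot: [3.141, -0.0, 1.583]
wrist_force: [-0.6, -0.9, -0.4]
finger_gap: 17.3
```

>>> {"method": "arm_command", "body": {
  "deltas": [
    {"xyz": [0,0,0.02],"turn": [0,0,0]},
    {"xyz": [0,0,0.04],"turn": [0,0,0]},
    {"xyz": [0,0,0.05],"turn": [0,0,0]},
    {"xyz": [0.023,0.02,0.02],"turn": [0,0,0.02]},
    {"xyz": [0.04,0.028,0],"turn": [0,0,0.03]},
    {"xyz": [0.04,0.028,0],"turn": [0,0,0.03]},
    {"xyz": [0.03,0.02,0],"turn": [0,0,0.017]},
    {"xyz": [0.01,0.008,0],"turn": [0,0,0]},
    {"xyz": [0,0,0],"turn": [0,0,0]},
    {"xyz": [0,0,0],"turn": [0,0,0]}
  ],
  "force": 60
}}

```text
clock: 17.42
eef_pos: [568.0, 161.4, 160.9]
eef_rot: [-3.141, 0.0, 1.679]
wrist_force: [-0.1, -0.3, -3.1]
finger_gap: 17.3
```

```bash
python3 - <<'E'
from h import *
s=read_state(); print(s['eef_pos'],s['eef_rot'],s['clock'],s['moment'],s['finger_gap'])
t=take('wrist','w7');t=take('scene','s7');take('top','t7')
E
```

```text
[567.96965843 161.41442786 160.86817398] [-3.14094737e+00  1.78444072e-04  1.67935036e+00] 17.425 [-0.05265973  0.01629514 -0.00985418] 17.312186650540568
```

View pics/w7.png

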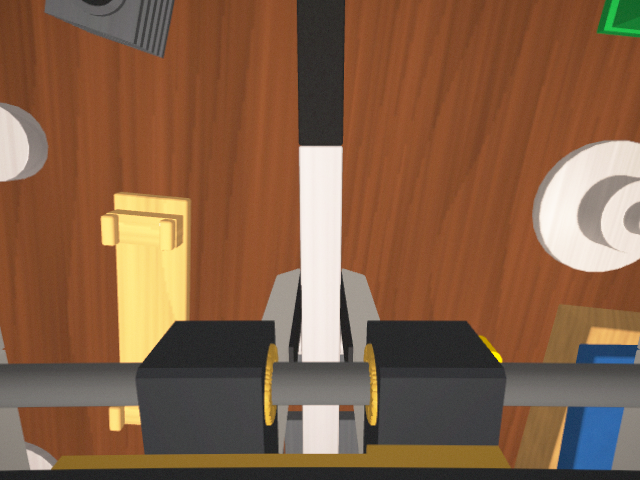

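View pics/s7.png

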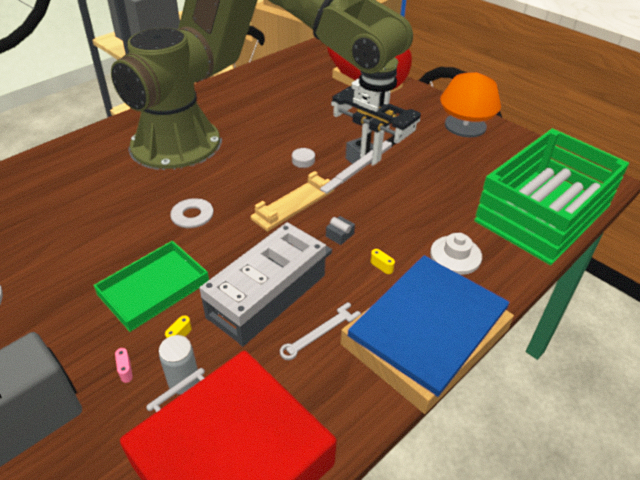

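```bash
python3 - <<'E'
from h import *
c=load('w7'); s=c['state'];T=R.from_euler('xyz',s['eef_rot']).as_matrix()
for q in [(70,0,-7),(70,9,-7),(70,-9,-7),(75,0,-7)]: print(proj(c,s['eef_pos']+T@np.array(q,float)))
t=load('t7'); crop(t,'c_t7',220,190,380,310,4.9)
cs=load('s7'); crop(cs,'c_s7',220,120,420,270,4)
# predicted bar tip and ends in scene
for b in [(-160,0,-2),(160,0,-2)]: print(proj(cs,s['eef_pos']+T@np.array([-b[0],0,b[2]],float)))
E
```

```text
[320.85476295 145.30370117]
[343.17127631 145.30404388]
[298.53977708 145.28971614]
[320.86226357 132.43897071]
[409.53482159 127.20633818]
[322.94043504 190.77885088]
```

View pics/c_t7.png

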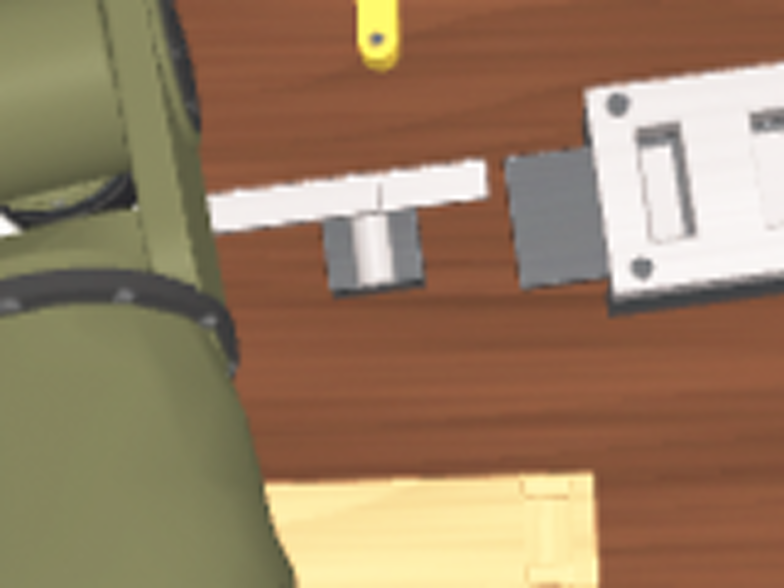

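View pics/c_s7.png

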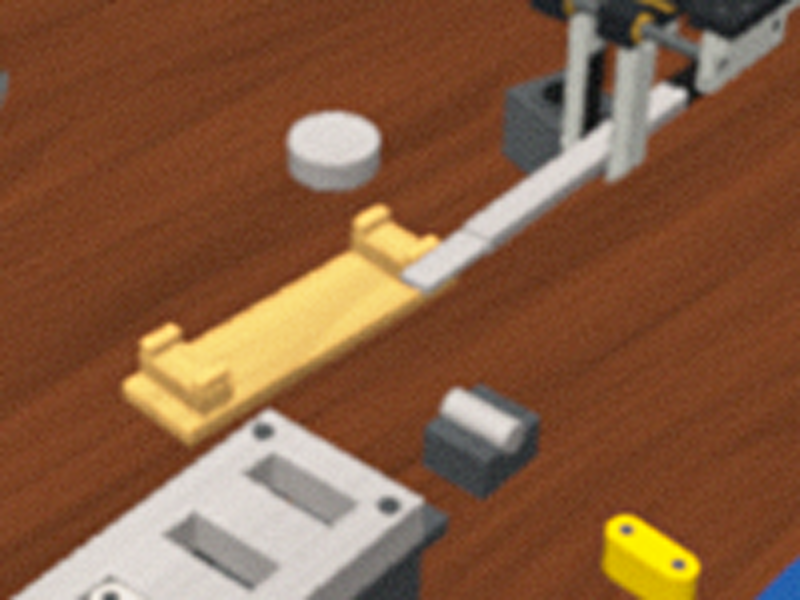

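>>> {"method": "arm_command", "body": {
  "deltas": [
    {"xyz": [0,0,0],"turn": [0.1,0.011,0]},
    {"xyz": [0,0,0],"turn": [0.1,0.011,0]},
    {"xyz": [0,0,0],"turn": [0.1,0.011,0]},
    {"xyz": [0,0,0],"turn": [0.099,0.011,0]},
    {"xyz": [0.001,0,-0.025],"turn": [0,0,0]},
    {"xyz": [0,0,-0.025],"turn": [0,0,0]},
    {"xyz": [0,0,-0.007],"turn": [0,0,0]},
    {"xyz": [0,0,0],"turn": [0,0,0]},
    {"xyz": [0,0,0],"turn": [0,0,0]}
  ]
}}

```text
clock: 18.7
eef_pos: [570.1, 162.0, 105.1]
eef_rot: [3.14, -0.401, 1.68]
wrist_force: [-1.2, -0.6, -4.7]
finger_gap: 17.2
```

```bash
python3 - <<'E'
from h import *
s=read_state(); print(s['eef_pos'],s['eef_rot'],s['clock'],s['moment'],s['finger_gap'])
T=R.from_euler('xyz',s['eef_rot']).as_matrix()
t=load('t7');print(at(t,(319.4,226.1),163))
cs=take('scene','s8'); crop(cs,'c_s8',240,140,400,270,5); t=take('top','t8'); crop(t,'c_t8',220,190,380,310,4.9)
B=lambda x,y,z: s['eef_pos']+T@np.array([-x,-y,-2+(-z)],float)  # bar frame to world approx
print('tip world',B(160,0,0),'pix',proj(cs,B(160,0,0)),proj(t,B(160,0,0)))
E
```

```text
[570.12648464 162.01939043 105.09558891] [ 3.1401387  -0.40128223  1.68046792] 18.7 [-0.57436634  0.0416948  -0.01358593] 17.21236802303715
[584.22534286   1.5110502  163.        ]
tip world [586.33023653  14.83772495  44.44086303] pix [326.20591023 231.79090051] [315.05793025 234.73920646]
```

View pics/c_s8.png

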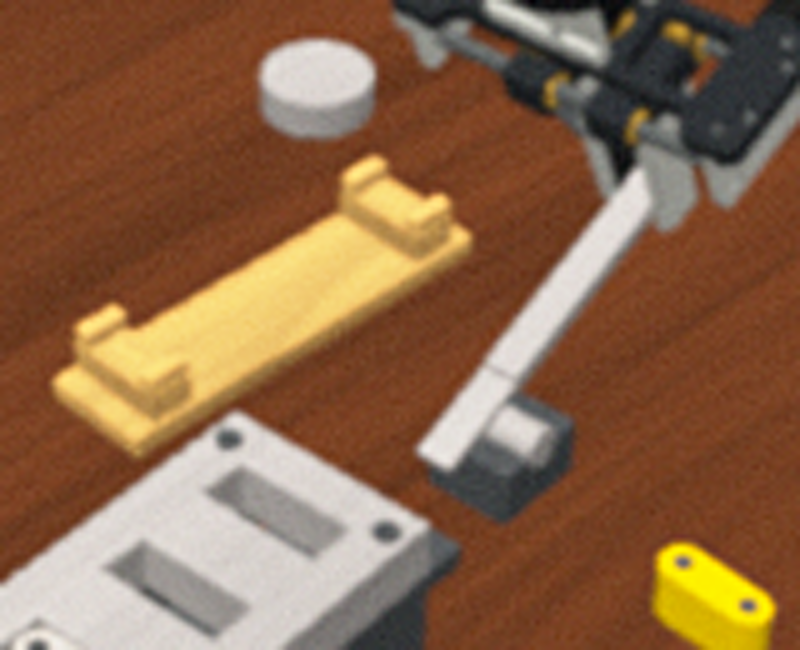

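View pics/c_t8.png

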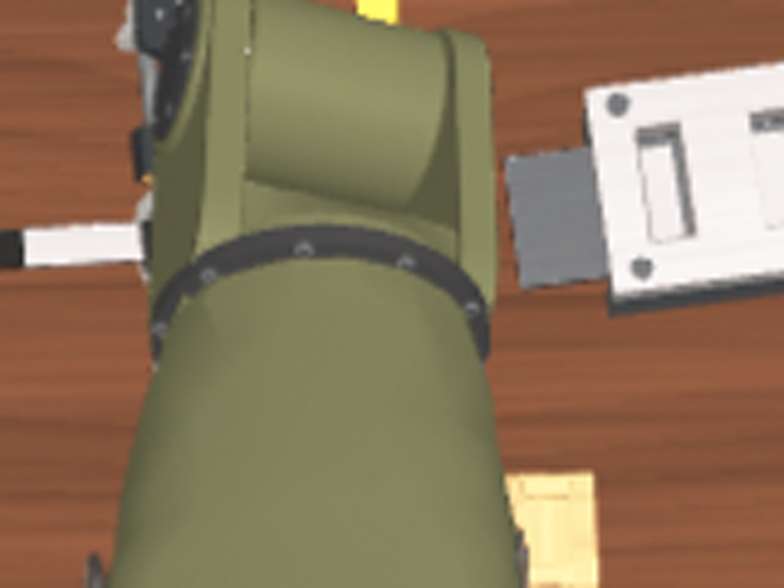

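```bash
python3 - <<'E'
from h import *
cs=load('s8'); s=cs['state']
u=np.array([np.cos(.11),np.sin(.11),0])
f=lambda p:(proj(cs,p)-[240,140]+.5)*5
for k in (-22,22): print('ridge end top',f(np.array([579.7,66,40])+k*u))
for k in (-22,22): 
  for j in (-25,25): print('blk bottom',k,j,f(np.array([579.7,66,0])+k*u+j*np.array([-u[1],u[0],0])))
for p in [(52,120,89),(-52,120,89),(35,165,34),(-35,165,34),(35,165,22)]:
    m=np.array([606,-172.4,0])+p[0]*u+p[1]*np.array([-u[1],u[0],0])+[0,0,p[2]]; print('mould',p,f(m))
E
```

```text
ridge end top [466.12265818 387.47243862]
ridge end top [544.2001367 430.1336888]
blk bottom -22 -25 [428.65364255 481.71717356]
blk bottom -22 25 [496.90633415 426.14738854]
blk bottom 22 -25 [505.28035534 525.55047238]
blk bottom 22 25 [572.92246865 468.05703055]
mould (52, 120, 89) [427.63105226 522.53202483]
mould (-52, 120, 89) [234.2114525 410.0912752]
mould (35, 165, 34) [460.4631495  542.88576093]
mould (-35, 165, 34) [335.23351068 470.05433098]
mould (35, 165, 22) [459.54466199 563.08539016]
```

>>> {"method": "arm_command", "body": {
  "deltas": [
    {"xyz": [0,0,-0.008],"turn": [0,0,0]},
    {"xyz": [0,0,-0.006],"turn": [0,0,0]},
    {"xyz": [0,0,0],"turn": [0,0,0]},
    {"xyz": [0,0,0],"turn": [0,0,0]}
  ]
}}

```text
clock: 19.3
eef_pos: [569.7, 162.0, 90.0]
eef_rot: [-3.141, -0.401, 1.68]
wrist_force: [0.3, -0.0, -3.5]
finger_gap: 17.4
```

```bash
python3 - <<'E'
from h import *
s=read_state(); print(s['eef_pos'],s['eef_rot'],s['wrist_force'],s['moment'])
cs=take('scene','s9'); crop(cs,'c_s9',290,190,390,270,8)
E
```

```text
[569.74762365 162.0167349   89.96470399] [-3.14125512 -0.40146101  1.67971055] [ 0.31273995 -0.00915135 -3.47566329] [-0.60359513  0.03660199  0.01311144]
```

View pics/c_s9.png

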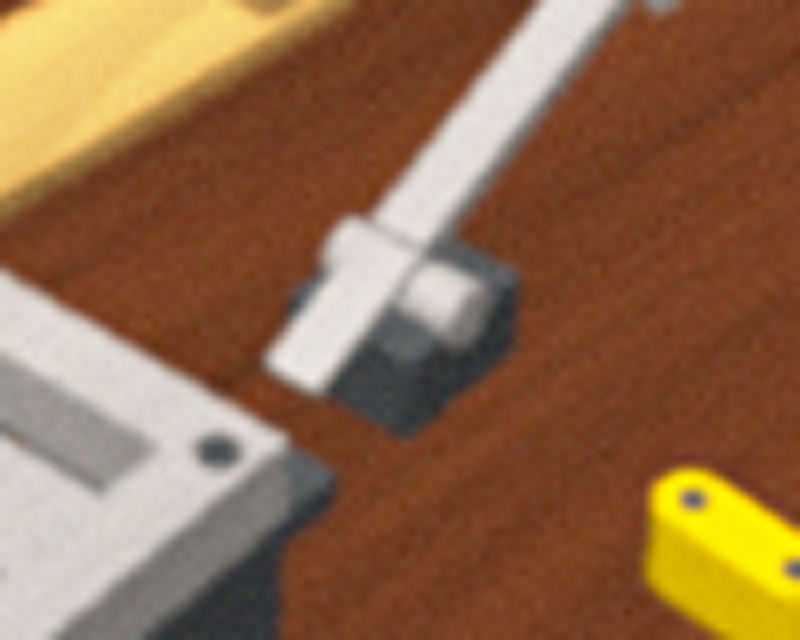

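>>> {"method": "arm_command", "body": {
  "deltas": [
    {"xyz": [0.001,-0.0091,-0.0043],"turn": [0,0,0]},
    {"xyz": [0.001,-0.0091,-0.0043],"turn": [0,0,0]},
    {"xyz": [0.001,-0.0091,-0.0042],"turn": [0,0,0]},
    {"xyz": [0,0,0],"turn": [0,0,0]},
    {"xyz": [0,0,0],"turn": [0,0,0]}
  ]
}}

```text
clock: 19.98
eef_pos: [572.7, 134.7, 77.2]
eef_rot: [-3.141, -0.402, 1.68]
wrist_force: [-0.6, -0.3, -3.5]
finger_gap: 17.4
```

>>> {"method": "arm_command", "body": {
  "deltas": [
    {"xyz": [0.0005,-0.0045,-0.002],"turn": [0,0,0]},
    {"xyz": [0.0005,-0.0045,-0.002],"turn": [0,0,0]},
    {"xyz": [0,0,0],"turn": [0,0,0]}
  ]
}}

```text
clock: 20.35
eef_pos: [573.7, 125.4, 73.0]
eef_rot: [-3.141, -0.401, 1.679]
wrist_force: [-0.3, 0.3, -5.1]
finger_gap: 17.4
```

>>> {"method": "arm_command", "body": {
  "deltas": [
    {"xyz": [0.0005,-0.0045,-0.002],"turn": [0,0,0]},
    {"xyz": [0.0005,-0.0045,-0.002],"turn": [0,0,0]},
    {"xyz": [0,-0.001,0],"turn": [0,0,0]},
    {"xyz": [0,0,0],"turn": [0,0,0]},
    {"xyz": [0,0,0],"turn": [0,0,0]}
  ]
}}

```text
clock: 20.98
eef_pos: [574.7, 115.8, 69.2]
eef_rot: [-3.141, -0.401, 1.68]
wrist_force: [0.1, 1.3, -4.5]
finger_gap: 17.5
```

```bash
python3 - <<'E'
from h import *
s=read_state(); print(s['eef_pos'],s['eef_rot'],s['wrist_force'],s['moment'])
cs=take('scene','s10'); crop(cs,'c_s10',290,160,410,270,6)
E
```

```text
[574.6940594  115.77326045  69.2074502 ] [-3.14132467 -0.40140455  1.67984196] [ 0.07458559  1.26479636 -4.53069678] [-0.5803752  -0.00935707 -0.05719146]
```

View pics/c_s10.png

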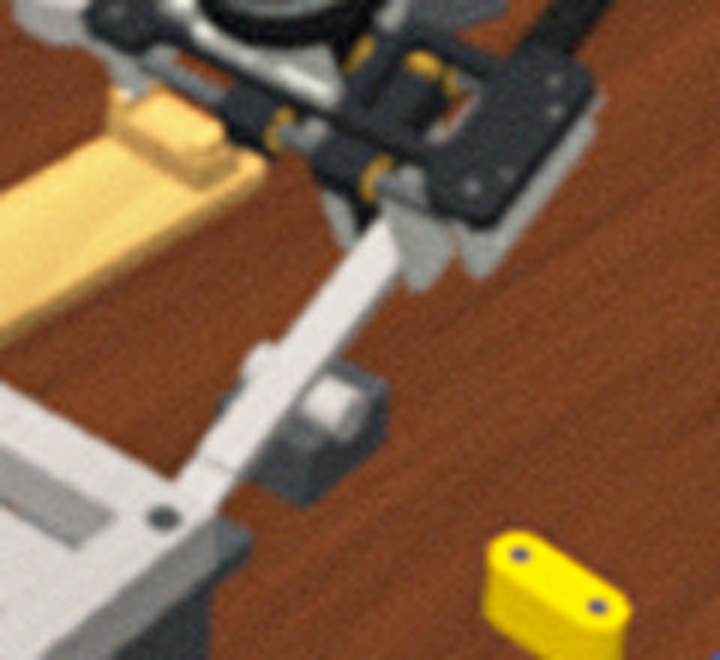

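>>> {"method": "arm_command", "body": {
  "deltas": [
    {"xyz": [0,0,-0.001],"turn": [-0.01,-0.001,0]},
    {"xyz": [0,0,-0.001],"turn": [-0.01,-0.001,0]},
    {"xyz": [0,0,0],"turn": [0,0,0]},
    {"xyz": [0,0,0],"turn": [0,0,0]}
  ]
}}

```text
clock: 21.52
eef_pos: [574.7, 115.7, 67.1]
eef_rot: [-3.141, -0.381, 1.68]
wrist_force: [-0.1, 0.6, -4.4]
finger_gap: 17.4
```

>>> {"method": "arm_command", "body": {
  "deltas": [
    {"xyz": [0,0,-0.001],"turn": [-0.01,-0.001,0]},
    {"xyz": [0,0,-0.001],"turn": [-0.01,-0.001,0]},
    {"xyz": [0,0,0],"turn": [0,0,0]},
    {"xyz": [0,0,0],"turn": [0,0,0]}
  ]
}}

```text
clock: 22.02
eef_pos: [574.7, 115.7, 65.1]
eef_rot: [-3.141, -0.361, 1.68]
wrist_force: [-0.0, -0.0, -5.1]
finger_gap: 17.2
```

>>> {"method": "arm_command", "body": {
  "deltas": [
    {"xyz": [0,0,-0.001],"turn": [-0.006,0,0]},
    {"xyz": [0,0,-0.0005],"turn": [0,0,0]},
    {"xyz": [0,0,0],"turn": [0,0,0]},
    {"xyz": [0,0,0],"turn": [0,0,0]}
  ]
}}

```text
clock: 22.52
eef_pos: [574.7, 115.7, 63.7]
eef_rot: [-3.14, -0.355, 1.679]
wrist_force: [0.0, -0.7, -4.1]
finger_gap: 17.1
```

Release now, slowly, only a little wide, and look.

>>> {"method": "arm_command", "body": {
  "deltas": [
    {"xyz": [0,0,0],"turn": [0,0,0]},
    {"xyz": [0,0,0],"turn": [0,0,0]},
    {"xyz": [0,0,0],"turn": [0,0,0]},
    {"xyz": [0,0,0],"turn": [0,0,0]}
  ],
  "gripper": 0.6
}}

```text
clock: 23.02
eef_pos: [574.8, 115.7, 63.8]
eef_rot: [-3.14, -0.355, 1.679]
wrist_force: [0.3, -0.1, -1.0]
finger_gap: 37.9
```

```bash
python3 - <<'E'
from h import *
s=read_state(); print(s['finger_gap'])
cs=take('scene','s11'); crop(cs,'c_s11',290,130,410,270,4.2);take('wrist','w11')
E
```

```text
37.89613022876608
```

View pics/c_s11.png

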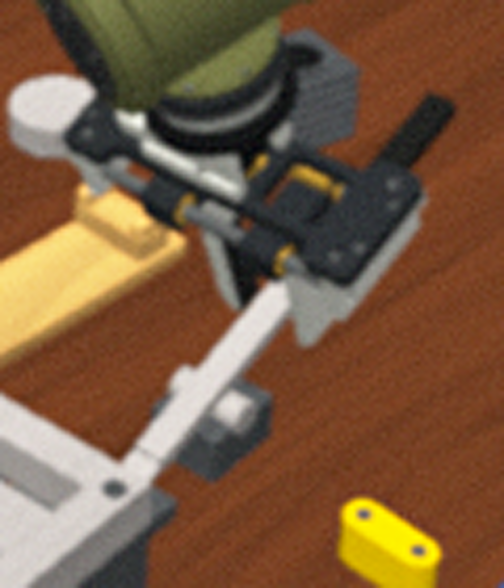

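View pics/w11.png

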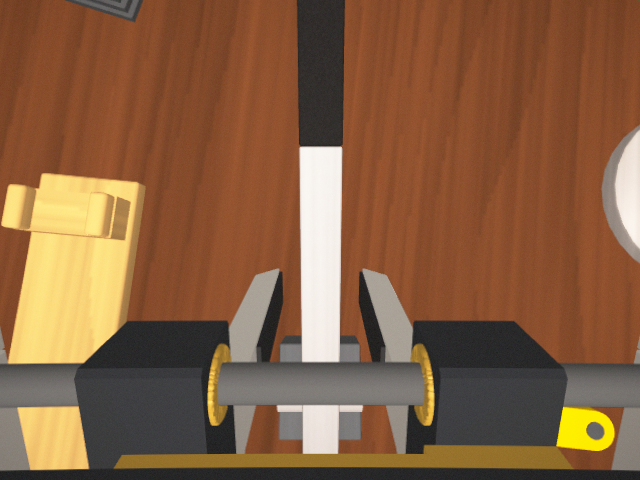

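>>> {"method": "arm_command", "body": {
  "deltas": [
    {"xyz": [0,-0.008,0.022],"turn": [0,0,0]},
    {"xyz": [0,-0.014,0.04],"turn": [0,0,0]},
    {"xyz": [0,-0.01,0.045],"turn": [0,0,0]},
    {"xyz": [0,0,0],"turn": [-0.117,-0.013,0]},
    {"xyz": [0,0.02,0],"turn": [-0.117,-0.013,0]},
    {"xyz": [-0.004,0.04,0],"turn": [-0.117,-0.013,0]},
    {"xyz": [-0.004,0.04,0],"turn": [0,0,0]},
    {"xyz": [-0.004,0.04,0],"turn": [0,0,0]},
    {"xyz": [-0.003,0.026,0],"turn": [0,0,0]},
    {"xyz": [0,0,0],"turn": [0,0,0]},
    {"xyz": [0,0,0],"turn": [0,0,0]}
  ]
}}

```text
clock: 24.5
eef_pos: [559.8, 249.0, 170.6]
eef_rot: [-3.141, -0.002, 1.679]
wrist_force: [-0.3, 0.3, 0.3]
finger_gap: 37.2
```

```bash
python3 - <<'E'
from h import *
s=read_state(); print(s['eef_pos'],s['eef_rot'],s['finger_gap'])
cs=take('scene','s12'); crop(cs,'c_s12',290,110,430,270,4.2);take('top','t12');take('wrist','w12')
E
```

```text
[559.76925567 249.04547625 170.59160048] [-3.14073100e+00 -1.91780486e-03  1.67916405e+00] 37.200328639030936
```

View pics/c_s12.png

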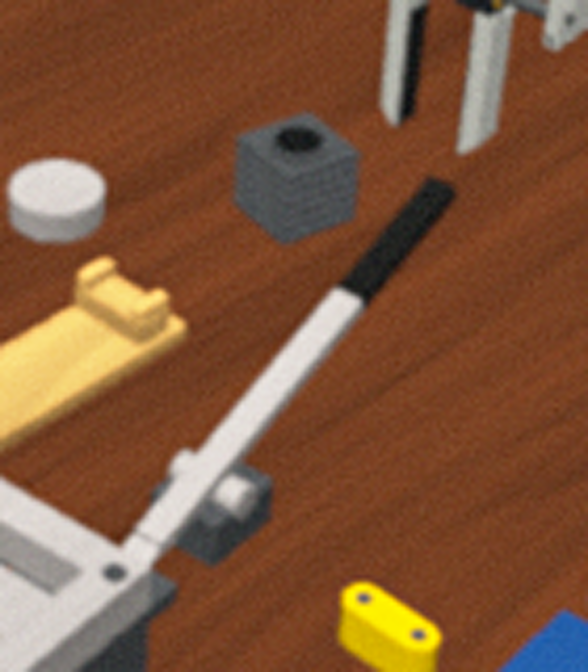

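View pics/t12.png

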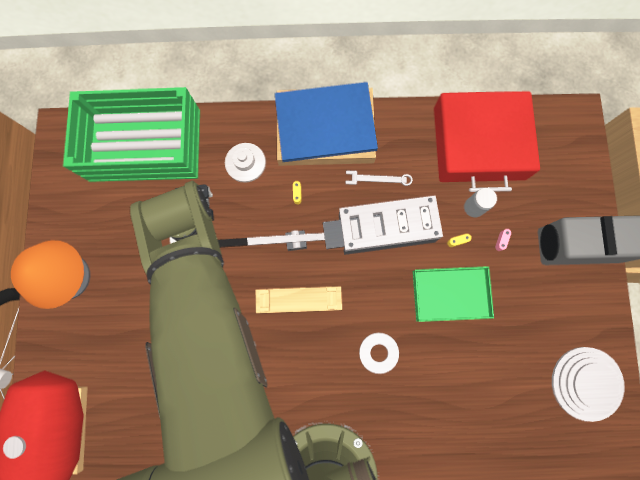

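View pics/w12.png

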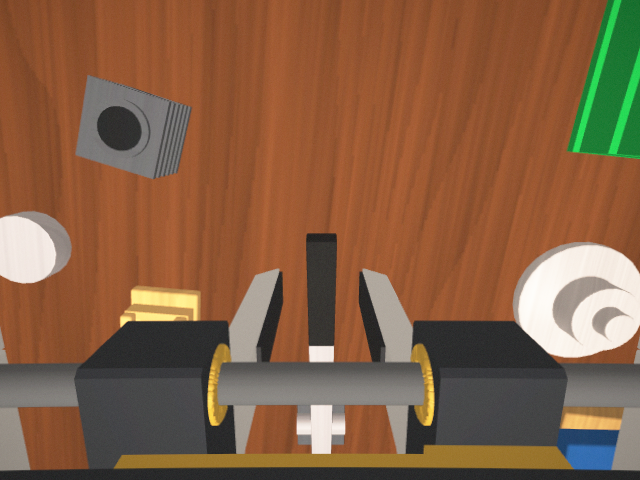

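```bash
python3 - <<'E'
from h import *
c=load('w12'); print(at(c,(321,241),124),at(c,(321,345),90),at(c,(321.4,240),124)-at(c,(306,240),124))
E
```

```text
[558.3475495  264.19987962 124.        ] [567.59994749 179.04318733  90.        ] [8.76331922 0.95208174 0.        ]
```

>>> {"method": "arm_command", "body": {
  "deltas": [
    {"xyz": [0,-0.002,0],"turn": [0,0,0]},
    {"xyz": [0,0,-0.015],"turn": [0,0,0]},
    {"xyz": [0,0,-0.015],"turn": [0,0,0]},
    {"xyz": [0,0,0],"turn": [0,0,0]},
    {"xyz": [0,0,0],"turn": [0,0,0]}
  ],
  "gripper": 1
}}

```text
clock: 25.28
eef_pos: [559.8, 247.8, 140.7]
eef_rot: [-3.141, -0.002, 1.68]
wrist_force: [-0.1, 0.3, 0.1]
finger_gap: 0.5
```

>>> {"method": "arm_command", "body": {
  "deltas": [
    {"xyz": [0,0,-0.004],"turn": [0,0,0]},
    {"xyz": [0,0,-0.004],"turn": [0,0,0]},
    {"xyz": [0,0,-0.004],"turn": [0,0,0]},
    {"xyz": [0,0,0],"turn": [0,0,0]}
  ]
}}

```text
clock: 25.78
eef_pos: [560.0, 248.0, 129.3]
eef_rot: [3.141, -0.003, 1.68]
wrist_force: [-0.9, -0.4, 7.5]
finger_gap: 0.6
```

>>> {"method": "arm_command", "body": {
  "deltas": [
    {"xyz": [0,0.001,-0.004],"turn": [0,0,0]},
    {"xyz": [0,0.001,-0.004],"turn": [0,0,0]},
    {"xyz": [0,0.001,-0.004],"turn": [0,0,0]},
    {"xyz": [0,0.001,-0.004],"turn": [0,0,0]},
    {"xyz": [0,0,0],"turn": [0,0,0]}
  ]
}}

```text
clock: 26.4
eef_pos: [560.6, 252.8, 114.7]
eef_rot: [3.138, -0.004, 1.68]
wrist_force: [-1.0, 3.4, 15.6]
finger_gap: 0.6
```

```bash
python3 - <<'E'
from h import *
cs=take('scene','s13'); crop(cs,'c_s13',200,130,420,340,2.8)
E
```

```text
(no output)
```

View pics/c_s13.png

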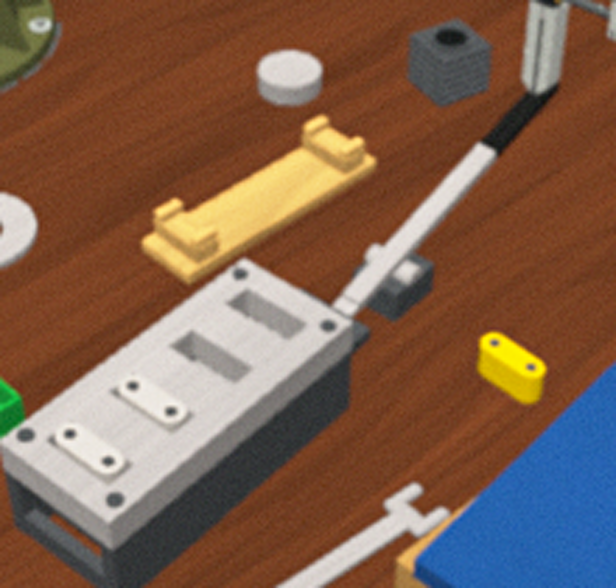

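>>> {"method": "arm_command", "body": {
  "deltas": [
    {"xyz": [0,0.001,-0.004],"turn": [0,0,0]},
    {"xyz": [0,0.001,-0.004],"turn": [0,0,0]},
    {"xyz": [0,0.001,-0.004],"turn": [0,0,0]},
    {"xyz": [0,0.001,-0.004],"turn": [0,0,0]},
    {"xyz": [0,0.0005,-0.004],"turn": [0,0,0]},
    {"xyz": [0,0,0],"turn": [0,0,0]}
  ]
}}

```text
clock: 27.2
eef_pos: [560.6, 257.6, 94.6]
eef_rot: [3.138, -0.005, 1.68]
wrist_force: [-1.5, 5.0, 13.8]
finger_gap: 0.6
```

>>> {"method": "arm_command", "body": {
  "deltas": [
    {"xyz": [0,0.0005,-0.004],"turn": [0,0,0]},
    {"xyz": [0,0.0005,-0.004],"turn": [0,0,0]},
    {"xyz": [0,0.0005,-0.004],"turn": [0,0,0]},
    {"xyz": [0,0,-0.004],"turn": [0,0,0]},
    {"xyz": [0,0,0],"turn": [0,0,0]}
  ]
}}

```text
clock: 27.82
eef_pos: [560.6, 259.4, 78.5]
eef_rot: [3.138, -0.005, 1.68]
wrist_force: [-1.3, 7.2, 12.6]
finger_gap: 0.5
```

```bash
python3 - <<'E'
from h import *
cs=take('scene','s14'); crop(cs,'c_s14',200,130,420,340,2.8)
E
```

```text
(no output)
```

View pics/c_s14.png

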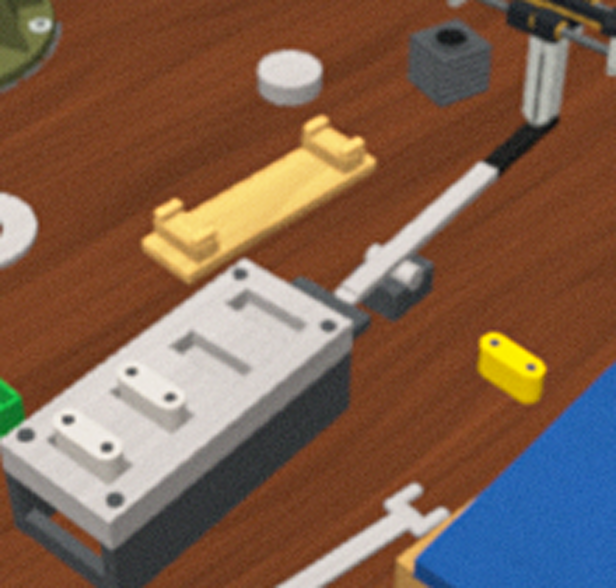

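>>> {"method": "arm_command", "body": {
  "deltas": [
    {"xyz": [0,0.001,-0.003],"turn": [0,0,0]},
    {"xyz": [0,0.001,-0.003],"turn": [0,0,0]},
    {"xyz": [0,0.001,-0.003],"turn": [0,0,0]},
    {"xyz": [0,0,0],"turn": [0,0,0]}
  ]
}}

```text
clock: 28.38
eef_pos: [560.6, 260.7, 69.0]
eef_rot: [3.14, -0.002, 1.679]
wrist_force: [0.1, -2.8, 12.6]
finger_gap: 0.4
```

>>> {"method": "arm_command", "body": {
  "deltas": [
    {"xyz": [0,0.0005,-0.003],"turn": [0,0,0]},
    {"xyz": [0,0,-0.002],"turn": [0,0,0]},
    {"xyz": [0,0,0],"turn": [0,0,0]}
  ]
}}

```text
clock: 28.75
eef_pos: [560.6, 261.0, 64.1]
eef_rot: [3.14, -0.002, 1.679]
wrist_force: [-2.3, -4.1, 12.6]
finger_gap: 0.6
```

```bash
python3 - <<'E'
from h import *
cs=take('scene','s15'); crop(cs,'c_s15',200,180,360,340,4)
t=take('top','t15'); crop(t,'c_t15',210,180,450,270,3.3)
E
```

```text
(no output)
```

View pics/c_s15.png

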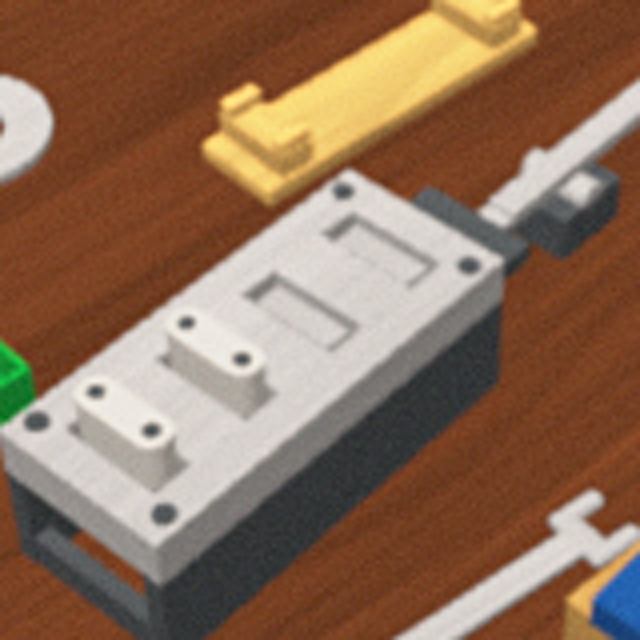

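View pics/c_t15.png

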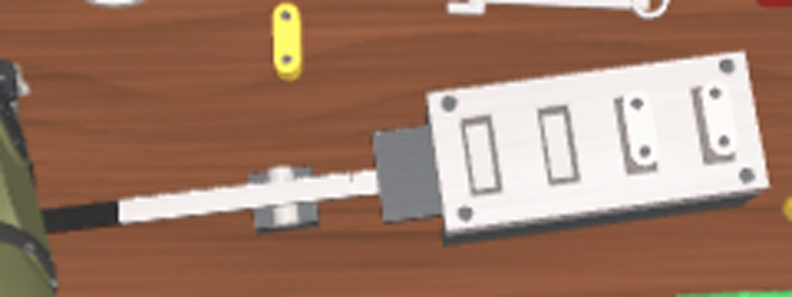

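>>> {"method": "arm_command", "body": {
  "deltas": [
    {"xyz": [0,0,0.01],"turn": [0,0,0]},
    {"xyz": [0,0,0.04],"turn": [0,0,0]},
    {"xyz": [0,0,0.06],"turn": [0,0,0]},
    {"xyz": [0,0,0.05],"turn": [0,0,0]}
  ]
}}

```text
clock: 29.35
eef_pos: [559.6, 261.3, 225.1]
eef_rot: [3.141, -0.002, 1.68]
wrist_force: [0.2, -0.2, -0.2]
finger_gap: 0.5
```

>>> {"method": "arm_command", "body": {
  "deltas": [
    {"xyz": [0.003,-0.03,0.01],"turn": [0,0,-0.15]},
    {"xyz": [0.005,-0.045,0.01],"turn": [0,0,-0.15]},
    {"xyz": [0.005,-0.045,0],"turn": [0,0,-0.15]},
    {"xyz": [0.005,-0.045,0],"turn": [0,0,-0.15]},
    {"xyz": [0.005,-0.045,0],"turn": [0,0,-0.15]},
    {"xyz": [0.005,-0.045,0],"turn": [0,0,-0.15]},
    {"xyz": [0.005,-0.045,0],"turn": [0,0,-0.15]},
    {"xyz": [0.005,-0.045,0],"turn": [0,0,-0.15]},
    {"xyz": [0.005,-0.045,0],"turn": [0,0,-0.15]},
    {"xyz": [0.005,-0.045,0],"turn": [0,0,-0.15]},
    {"xyz": [0,-0.02,0],"turn": [0,0,-0.07]},
    {"xyz": [0,0,0],"turn": [0,0,0]}
  ],
  "gripper": 0.5
}}

```text
clock: 30.85
eef_pos: [607.4, -194.8, 242.4]
eef_rot: [-3.141, -0.002, 0.108]
wrist_force: [0.7, -0.6, -0.1]
finger_gap: 46.8
```

>>> {"method": "arm_command", "body": {
  "deltas": [
    {"xyz": [0,0,0],"turn": [0,0,0]},
    {"xyz": [0,0,0],"turn": [0,0,0]}
  ]
}}

```text
clock: 31.1
eef_pos: [607.8, -192.7, 242.9]
eef_rot: [-3.141, -0.002, 0.112]
wrist_force: [-0.6, 0.8, 1.0]
finger_gap: 47.4
```

```bash
python3 - <<'E'
from h import *
s=read_state(); print(s['eef_pos'],s['eef_rot'],s['finger_gap'],s['joints'],s['clock'])
cs=take('scene','s16'); c=take('wrist','w16'); t=take('top','t16')
E
```

```text
[ 607.8213071  -192.71484809  242.87237759] [-3.14089553e+00 -2.30550665e-03  1.11605271e-01] 47.40067263943332 [-0.3651471   0.48241651  1.20907419  0.00169002  1.44837361  1.09383823] 31.1
```

View pics/w16.png

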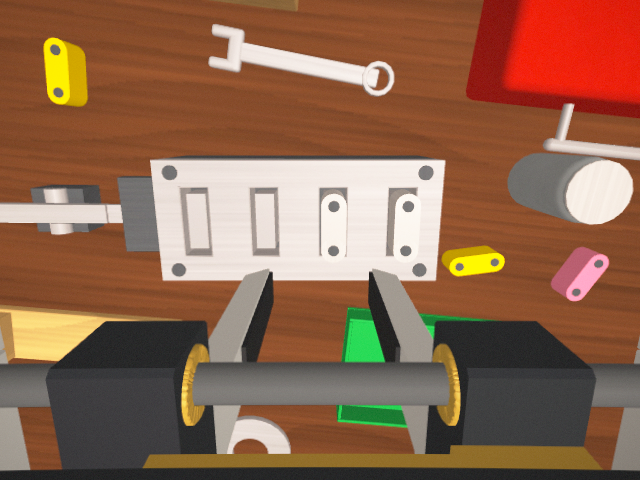

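View pics/s16.png

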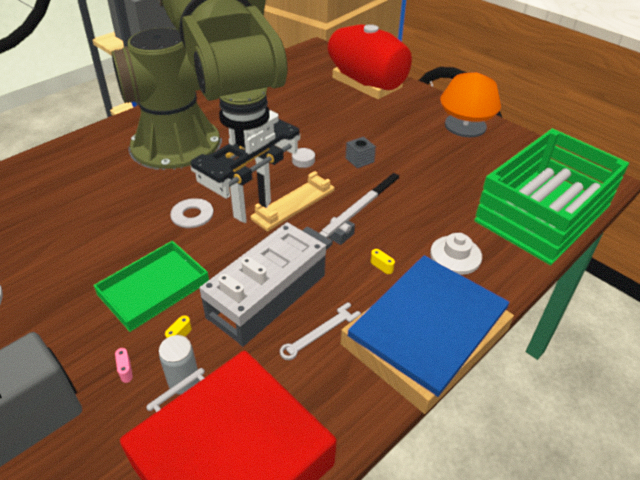

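```bash
python3 - <<'E'
from h import *
c=load('w16'); crop(c,'c_w16',300,170,450,290,5)
mp=[(150.5,160),(444.5,160.5),(436,279.5),(163,279.5)]
m=[(52,120,89),(52,-120,89),(-52,-120,89),(-52,120,89)]
print(fit([(c,m,mp)],[606,-172,.11]))
for q in [(334,206),(333.5,251.5),(408,206.5),(405.5,251)]: print(at(c,q,112))
E
```

```text
(array([ 6.06650450e+02, -1.72510537e+02,  1.11578662e-01]), np.float64(0.9013235964938531))
[ 627.88892272 -199.37794097  112.        ]
[ 591.12380739 -203.41931047  112.        ]
[ 633.90394233 -256.67439791  112.        ]
[ 598.00663274 -260.71811382  112.        ]
```

View pics/c_w16.png

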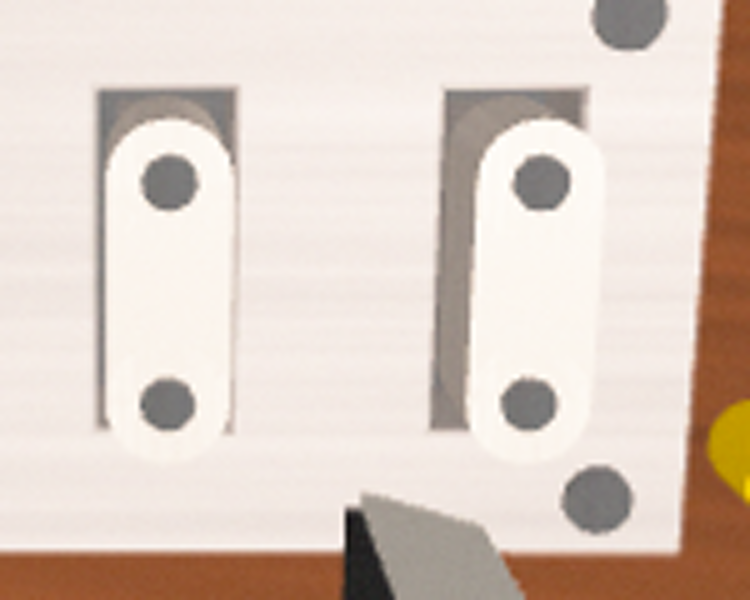

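>>> {"method": "arm_command", "body": {
  "deltas": [
    {"xyz": [0.002,-0.009,-0.03],"turn": [0,0,0]},
    {"xyz": [0,0,-0.04],"turn": [0,0,0]},
    {"xyz": [0,0,-0.03],"turn": [0,0,0]},
    {"xyz": [0,0,-0.02],"turn": [0,0,0]},
    {"xyz": [0,0,-0.012],"turn": [0,0,0]},
    {"xyz": [0,0,-0.006],"turn": [0,0,0]},
    {"xyz": [0,0,0],"turn": [0,0,0]},
    {"xyz": [0,0,0],"turn": [0,0,0]}
  ]
}}

```text
clock: 32.25
eef_pos: [610.0, -202.9, 105.5]
eef_rot: [-3.141, -0.003, 0.11]
wrist_force: [-0.5, 0.2, 0.2]
finger_gap: 46.8
```

```bash
python3 - <<'E'
from h import *
s=read_state(); print(s['eef_pos'],s['eef_rot'],s['wrist_force'])
take('wrist','w17')
E
```

```text
[ 610.00520063 -202.91066083  105.46460813] [-3.14144946 -0.00316356  0.10950284] [-0.49837481  0.2134442   0.22330116]
```

View pics/w17.png

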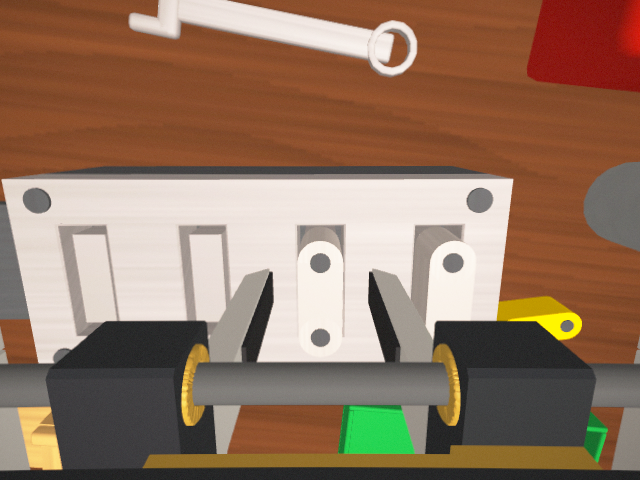

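>>> {"method": "arm_command", "body": {
  "deltas": [
    {"xyz": [0,0,-0.0025],"turn": [0,0,0]},
    {"xyz": [0,0,0],"turn": [0,0,0]},
    {"xyz": [0,0,0],"turn": [0,0,0]}
  ]
}}

```text
clock: 32.67
eef_pos: [609.7, -202.8, 102.2]
eef_rot: [-3.141, -0.002, 0.109]
wrist_force: [-0.8, 0.2, 0.3]
finger_gap: 47.1
```

>>> {"method": "arm_command", "body": {
  "deltas": [
    {"xyz": [0,0,0],"turn": [0,0,0]},
    {"xyz": [0,0,0],"turn": [0,0,0]},
    {"xyz": [0,0,0],"turn": [0,0,0]},
    {"xyz": [0,0,0],"turn": [0,0,0]},
    {"xyz": [0,0,0],"turn": [0,0,0]}
  ],
  "gripper": 1,
  "force": 35
}}

```text
clock: 33.3
eef_pos: [609.7, -202.8, 102.1]
eef_rot: [-3.141, -0.002, 0.109]
wrist_force: [0.4, 0.5, 0.2]
finger_gap: 19.8
```

>>> {"method": "arm_command", "body": {
  "deltas": [
    {"xyz": [0,0,0.01],"turn": [0,0,0]},
    {"xyz": [0,0,0.03],"turn": [0,0,0]},
    {"xyz": [0,0,0.05],"turn": [0,0,0]},
    {"xyz": [-0.03,-0.016,0.01],"turn": [0,0,0]},
    {"xyz": [-0.05,-0.027,0],"turn": [0,0,0]},
    {"xyz": [-0.05,-0.027,0],"turn": [0,0,0]},
    {"xyz": [-0.05,-0.027,0],"turn": [0,0,0]},
    {"xyz": [0,0,0],"turn": [0,0,0]},
    {"xyz": [0,0,0],"turn": [0,0,0]}
  ]
}}

```text
clock: 34.42
eef_pos: [430.1, -299.8, 202.8]
eef_rot: [-3.141, -0.003, 0.109]
wrist_force: [0.0, 1.2, -1.0]
finger_gap: 19.6
```

```bash
python3 - <<'E'
from h import *
s=read_state(); print(s['eef_pos'],s['eef_rot'],s['wrist_force'],s['finger_gap'])
take('wrist','w18')
E
```

```text
[ 430.08360468 -299.82615863  202.8158035 ] [-3.14147785e+00 -2.92783383e-03  1.09087059e-01] [ 0.03476079  1.21531344 -0.96006077] 19.593737119934538
```

View pics/w18.png

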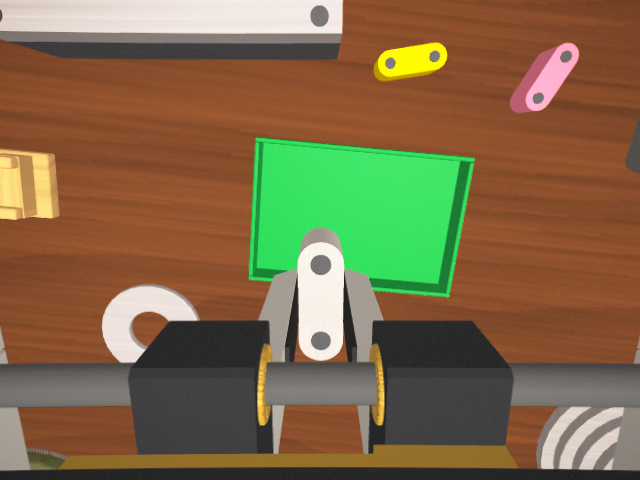

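```bash
python3 - <<'E'
from h import *
c=load('w18')
print(fit([(c,[(65,95,30),(65,-95,30),(-65,-95,30),(-65,95,30)],[(256,139),(473,158),(449,296),(249,279)])],[430,-328,0.]))
E
```

```text
(array([ 4.31243636e+02, -3.30732297e+02,  2.22619738e-02]), np.float64(2.321692325470167))
```

>>> {"method": "arm_command", "body": {
  "deltas": [
    {"xyz": [0,0,-0.04],"turn": [0,0,0]},
    {"xyz": [0,0,-0.05],"turn": [0,0,0]},
    {"xyz": [0,0,-0.04],"turn": [0,0,0]},
    {"xyz": [0,0,-0.025],"turn": [0,0,0]},
    {"xyz": [0,0,-0.015],"turn": [0,0,0]},
    {"xyz": [0,0,-0.006],"turn": [0,0,0]},
    {"xyz": [0,0,0],"turn": [0,0,0]},
    {"xyz": [0,0,0],"turn": [0,0,0]}
  ]
}}

```text
clock: 35.48
eef_pos: [430.2, -300.1, 27.0]
eef_rot: [3.141, -0.003, 0.11]
wrist_force: [-0.3, 0.2, -1.0]
finger_gap: 19.7
```

>>> {"method": "arm_command", "body": {
  "deltas": [
    {"xyz": [0,0,-0.002],"turn": [0,0,0]},
    {"xyz": [0,0,0],"turn": [0,0,0]},
    {"xyz": [0,0,0],"turn": [0,0,0]}
  ]
}}

```text
clock: 35.85
eef_pos: [429.7, -299.8, 24.3]
eef_rot: [-3.141, -0.002, 0.109]
wrist_force: [0.9, -0.3, -0.2]
finger_gap: 20.2
```

>>> {"method": "arm_command", "body": {
  "deltas": [
    {"xyz": [0,0,-0.001],"turn": [0,0,0]},
    {"xyz": [0,0,0],"turn": [0,0,0]}
  ]
}}

```text
clock: 36.1
eef_pos: [429.6, -299.8, 23.0]
eef_rot: [-3.141, -0.002, 0.109]
wrist_force: [0.6, -0.3, 0.0]
finger_gap: 19.5
```

>>> {"method": "arm_command", "body": {
  "deltas": [
    {"xyz": [0,0,-0.001],"turn": [0,0,0]},
    {"xyz": [0,0,0],"turn": [0,0,0]}
  ]
}}

```text
clock: 36.35
eef_pos: [429.7, -299.8, 22.1]
eef_rot: [-3.141, -0.002, 0.109]
wrist_force: [0.2, -0.1, 0.9]
finger_gap: 19.8
```

>>> {"method": "arm_command", "body": {
  "deltas": [
    {"xyz": [0,0,0],"turn": [0,0,0]},
    {"xyz": [0,0,0],"turn": [0,0,0]},
    {"xyz": [0,0,0],"turn": [0,0,0]}
  ],
  "gripper": 0.5
}}

```text
clock: 36.72
eef_pos: [429.7, -299.8, 22.2]
eef_rot: [-3.141, -0.002, 0.109]
wrist_force: [-0.3, 0.6, 0.7]
finger_gap: 45.1
```

>>> {"method": "arm_command", "body": {
  "deltas": [
    {"xyz": [0,0,0.03],"turn": [0,0,0]},
    {"xyz": [0,0,0.05],"turn": [0,0,0]},
    {"xyz": [0,0,0.05],"turn": [0,0,0]},
    {"xyz": [0.026,0.005,0.048],"turn": [0,0,0]},
    {"xyz": [0.04,0.01,0],"turn": [0,0,0]},
    {"xyz": [0.04,0.01,0],"turn": [0,0,0]},
    {"xyz": [0.04,0.01,0],"turn": [0,0,0]},
    {"xyz": [0.04,0.005,0],"turn": [0,0,0]},
    {"xyz": [0,0,0],"turn": [0,0,0]},
    {"xyz": [0,0,0],"turn": [0,0,0]}
  ]
}}

```text
clock: 37.98
eef_pos: [615.2, -259.9, 199.8]
eef_rot: [-3.141, -0.001, 0.109]
wrist_force: [0.2, -0.4, 1.1]
finger_gap: 46.7
```

```bash
python3 - <<'E'
from h import *
s=read_state(); print(s['eef_pos'],s['eef_rot'],s['wrist_force'],s['finger_gap'])
take('wrist','w19'); t=take('top','t19'); crop(t,'c_t19',210,180,510,330,2.6)
E
```

```text
[ 615.16435576 -259.88577766  199.83063759] [-3.14058263e+00 -1.47115551e-03  1.09383556e-01] [ 0.16862964 -0.40565798  1.09835894] 46.669814965923884
```

View pics/w19.png

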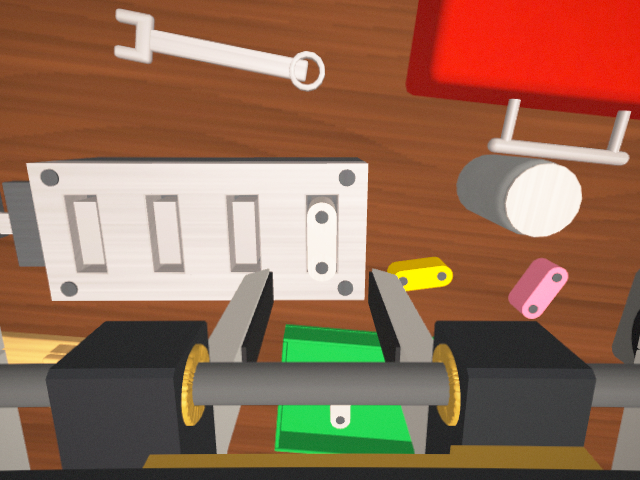

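View pics/c_t19.png

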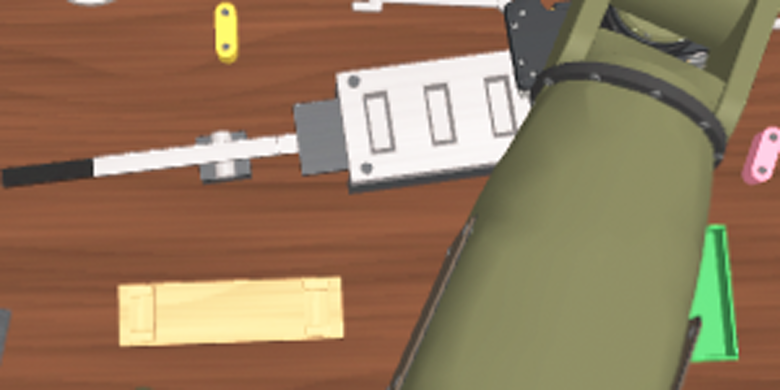

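>>> {"method": "arm_command", "body": {
  "deltas": [
    {"xyz": [0.001,0,-0.03],"turn": [0,0,0]},
    {"xyz": [0,0,-0.035],"turn": [0,0,0]},
    {"xyz": [0,0,-0.02],"turn": [0,0,0]},
    {"xyz": [0,0,-0.008],"turn": [0,0,0]},
    {"xyz": [0,0,-0.004],"turn": [0,0,0]},
    {"xyz": [0,0,0],"turn": [0,0,0]},
    {"xyz": [0,0,0],"turn": [0,0,0]}
  ]
}}

```text
clock: 38.95
eef_pos: [617.0, -259.9, 104.0]
eef_rot: [-3.142, -0.003, 0.109]
wrist_force: [-0.0, 0.7, 0.3]
finger_gap: 47.0
```

>>> {"method": "arm_command", "body": {
  "deltas": [
    {"xyz": [0,0,0],"turn": [0,0,0]},
    {"xyz": [0,0,0],"turn": [0,0,0]},
    {"xyz": [0,0,0],"turn": [0,0,0]},
    {"xyz": [0,0,0],"turn": [0,0,0]},
    {"xyz": [0,0,0],"turn": [0,0,0]}
  ],
  "gripper": 1,
  "force": 35
}}

```text
clock: 39.58
eef_pos: [616.7, -259.8, 103.2]
eef_rot: [-3.141, -0.002, 0.109]
wrist_force: [-0.4, -0.1, 1.3]
finger_gap: 19.7
```

>>> {"method": "arm_command", "body": {
  "deltas": [
    {"xyz": [0,0,0.01],"turn": [0,0,0]},
    {"xyz": [0,0,0.03],"turn": [0,0,0]},
    {"xyz": [0,0,0.05],"turn": [0,0,0]},
    {"xyz": [-0.037,-0.015,0.01],"turn": [0,0,0]},
    {"xyz": [-0.05,-0.027,0],"turn": [0,0,0]},
    {"xyz": [-0.05,-0.027,0],"turn": [0,0,0]},
    {"xyz": [-0.05,-0.027,0],"turn": [0,0,0]},
    {"xyz": [0,0,0],"turn": [0,0,0]},
    {"xyz": [0,0,0],"turn": [0,0,0]}
  ]
}}

```text
clock: 40.7
eef_pos: [430.1, -355.8, 203.8]
eef_rot: [-3.141, -0.003, 0.109]
wrist_force: [-0.2, 0.5, -0.5]
finger_gap: 19.3
```

```bash
python3 - <<'E'
from h import *
s=read_state(); print(s['eef_pos'],s['eef_rot'],s['wrist_force'],s['finger_gap'])
take('wrist','w20')
E
```

```text
[ 430.06699603 -355.78215635  203.75272814] [-3.14138900e+00 -2.75413067e-03  1.09180751e-01] [-0.2282749   0.53075171 -0.54961033] 19.28354632966246
```

View pics/w20.png

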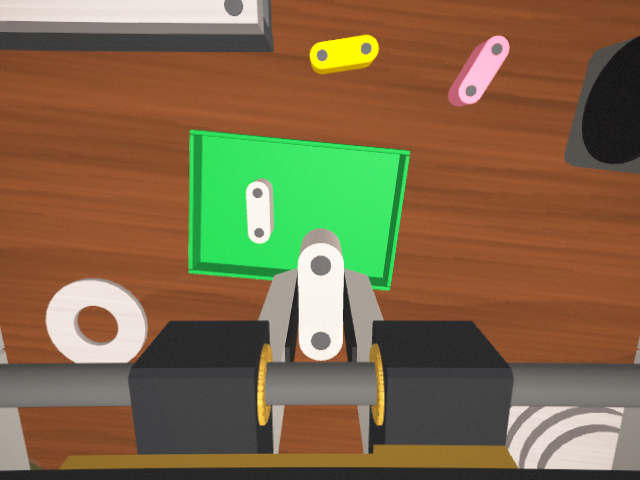

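>>> {"method": "arm_command", "body": {
  "deltas": [
    {"xyz": [0,0,-0.04],"turn": [0,0,0]},
    {"xyz": [0,0,-0.05],"turn": [0,0,0]},
    {"xyz": [0,0,-0.04],"turn": [0,0,0]},
    {"xyz": [0,0,-0.025],"turn": [0,0,0]},
    {"xyz": [0,0,-0.015],"turn": [0,0,0]},
    {"xyz": [0,0,-0.007],"turn": [0,0,0]},
    {"xyz": [0,0,-0.002],"turn": [0,0,0]},
    {"xyz": [0,0,0],"turn": [0,0,0]},
    {"xyz": [0,0,0],"turn": [0,0,0]}
  ]
}}

```text
clock: 41.88
eef_pos: [429.9, -356.1, 24.8]
eef_rot: [3.141, -0.003, 0.109]
wrist_force: [1.2, -0.3, -0.2]
finger_gap: 20.1
```

>>> {"method": "arm_command", "body": {
  "deltas": [
    {"xyz": [0,0,-0.001],"turn": [0,0,0]},
    {"xyz": [0,0,0],"turn": [0,0,0]}
  ]
}}

```text
clock: 42.12
eef_pos: [429.7, -355.8, 23.2]
eef_rot: [-3.141, -0.002, 0.109]
wrist_force: [-0.3, 0.5, -0.4]
finger_gap: 19.9
```

>>> {"method": "arm_command", "body": {
  "deltas": [
    {"xyz": [0,0,0],"turn": [0,0,0]},
    {"xyz": [0,0,0],"turn": [0,0,0]},
    {"xyz": [0,0,0],"turn": [0,0,0]}
  ],
  "gripper": 0.5
}}

```text
clock: 42.5
eef_pos: [429.7, -355.8, 23.2]
eef_rot: [-3.141, -0.002, 0.109]
wrist_force: [-0.0, 0.4, -0.5]
finger_gap: 45.5
```

>>> {"method": "arm_command", "body": {
  "deltas": [
    {"xyz": [0,0,0.03],"turn": [0,0,0]},
    {"xyz": [0,0,0.05],"turn": [0,0,0]},
    {"xyz": [0,0,0.05],"turn": [0,0,0]},
    {"xyz": [0,0.02,0.05],"turn": [0,0,0.12]},
    {"xyz": [0.015,0.05,0.02],"turn": [0,0,0.15]},
    {"xyz": [0.015,0.05,0],"turn": [0,0,0.16]},
    {"xyz": [0.015,0.05,0],"turn": [0,0,0.16]},
    {"xyz": [0.015,0.05,0],"turn": [0,0,0.16]},
    {"xyz": [0.015,0.05,0],"turn": [0,0,0.16]},
    {"xyz": [0.015,0.05,0],"turn": [0,0,0.16]},
    {"xyz": [0.015,0.05,0],"turn": [0,0,0.16]},
    {"xyz": [0.02,0.05,0],"turn": [0,0,0.16]}
  ]
}}

```text
clock: 44.0
eef_pos: [554.9, 65.9, 223.4]
eef_rot: [-3.141, -0.002, 1.505]
wrist_force: [0.1, -0.4, 0.7]
finger_gap: 47.3
```

>>> {"method": "arm_command", "body": {
  "deltas": [
    {"xyz": [0.01,0.038,0],"turn": [0,0,0.16]},
    {"xyz": [0.005,0.02,0],"turn": [0,0,0.02]},
    {"xyz": [0,0,0],"turn": [0,0,0]},
    {"xyz": [0,0,0],"turn": [0,0,0]}
  ]
}}

```text
clock: 44.5
eef_pos: [569.6, 121.0, 223.2]
eef_rot: [-3.141, -0.002, 1.676]
wrist_force: [-0.1, -0.1, 0.7]
finger_gap: 46.9
```

```bash
python3 - <<'E'
from h import *
s=read_state(); print(s['eef_pos'],s['eef_rot'],s['wrist_force'],s['finger_gap'],s['clock'])
take('wrist','w21'); t=take('top','t21');take('scene','s21')
E
```

```text
[569.56880301 120.96954716 223.21864885] [-3.14084697e+00 -1.87583182e-03  1.67639387e+00] [-0.05046442 -0.1478812   0.7081266 ] 46.93727463743606 44.5
```

View pics/w21.png

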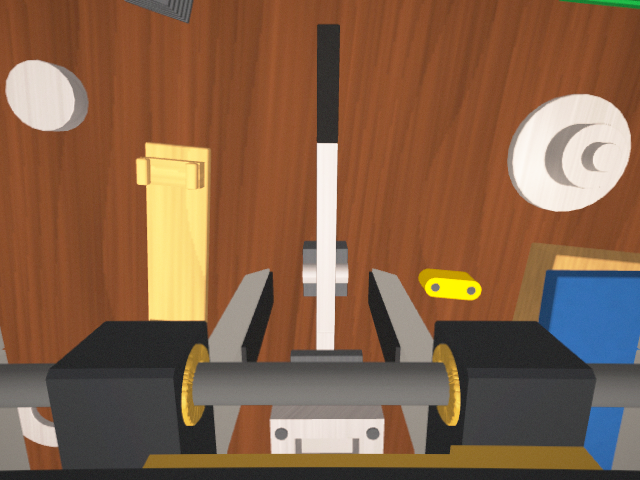

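View pics/t21.png

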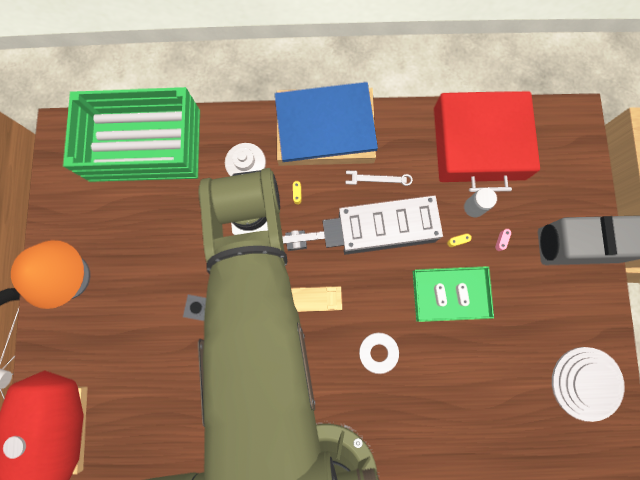

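View pics/s21.png

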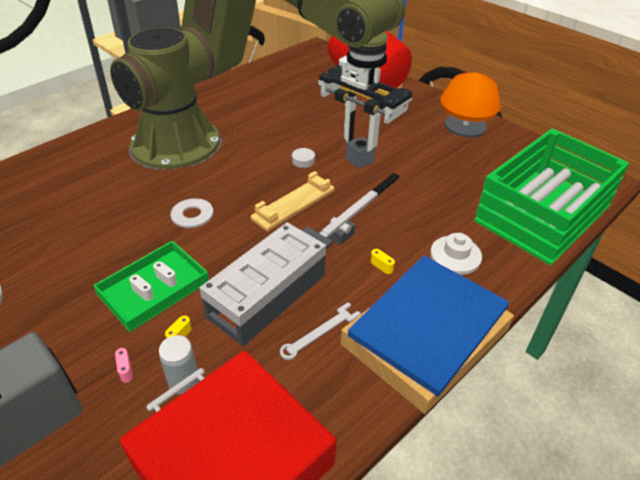

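```bash
python3 - <<'E'
from h import *
c=load('w21')
for z1,z2 in [(50,50),(53,49)]:
  a=at(c,(327.5,142),z1); b=at(c,(326,334),z2); e=at(c,(328,25),z1+3)
  print(a,b,e,np.linalg.norm(a-b),np.linalg.norm(e-a)); d=(b-a)/np.linalg.norm(b-a); print('centre',a+70*d,np.arctan2(d[1],d[0]))
E
```

```text
[567.88081268 190.24295979  50.        ] [586.34798486  10.4511995   50.        ] [558.38534315 278.75956415  53.        ] 180.73769257474348 89.07498632946351
centre [575.03317827 120.60932089  50.        ] -1.4684410465167526
[567.82815124 190.27439093  53.        ] [586.41966493   9.9137628   49.        ] [558.41644728 278.00605812  56.        ] 181.3604161912167 88.286044187917
centre [575.0039506  120.6602809   51.45611294] -1.4680794368593546
```

>>> {"method": "arm_command", "body": {
  "deltas": [
    {"xyz": [0.005,0,-0.04],"turn": [0,0,-0.003]},
    {"xyz": [0,0,-0.05],"turn": [0,0,0]},
    {"xyz": [0,0,-0.045],"turn": [0,0,0]},
    {"xyz": [0,0,-0.025],"turn": [0,0,0]},
    {"xyz": [0,0,-0.013],"turn": [0,0,0]},
    {"xyz": [0,0,-0.006],"turn": [0,0,0]},
    {"xyz": [0,0,0],"turn": [0,0,0]},
    {"xyz": [0,0,0],"turn": [0,0,0]}
  ]
}}

```text
clock: 45.65
eef_pos: [575.2, 122.2, 45.1]
eef_rot: [3.141, -0.002, 1.676]
wrist_force: [-0.2, 0.5, -0.3]
finger_gap: 47.0
```

>>> {"method": "arm_command", "body": {
  "deltas": [
    {"xyz": [0,0,0],"turn": [0,0,0]},
    {"xyz": [0,0,0],"turn": [0,0,0]},
    {"xyz": [0,0,0],"turn": [0,0,0]},
    {"xyz": [0,0,0],"turn": [0,0,0]},
    {"xyz": [0,0,0],"turn": [0,0,0]}
  ],
  "gripper": 1,
  "force": 60
}}

```text
clock: 46.28
eef_pos: [574.8, 122.2, 44.2]
eef_rot: [-3.141, -0.002, 1.676]
wrist_force: [1.1, 0.5, 1.3]
finger_gap: 16.7
```

>>> {"method": "arm_command", "body": {
  "deltas": [
    {"xyz": [0,0,0.001],"turn": [0.015,0.0015,0]},
    {"xyz": [0,0,0.001],"turn": [0.015,0.0015,0]},
    {"xyz": [-0.001,0.01,0],"turn": [0,0,0]},
    {"xyz": [-0.0015,0.0145,0],"turn": [0,0,0]},
    {"xyz": [-0.0015,0.0145,0],"turn": [0,0,0]},
    {"xyz": [-0.002,0.02,0.002],"turn": [0,0,0]},
    {"xyz": [0,0,0],"turn": [0,0,0]}
  ]
}}

```text
clock: 47.15
eef_pos: [568.3, 183.2, 48.2]
eef_rot: [-3.141, -0.033, 1.679]
wrist_force: [-0.4, -0.5, -4.0]
finger_gap: 17.4
```

```bash
python3 - <<'E'
from h import *
s=read_state(); print(s['eef_pos'],s['eef_rot'],s['wrist_force'],s['finger_gap'],s['clock'])
take('wrist','w22'); c=take('scene','s22'); crop(c,'c_s22',200,130,420,340,2.8)
E
```

```text
[568.26633842 183.24056783  48.16370128] [-3.14106786 -0.03258327  1.67859094] [-0.44335819 -0.5292063  -4.03559189] 17.401372140608938 47.15
```

View pics/c_s22.png

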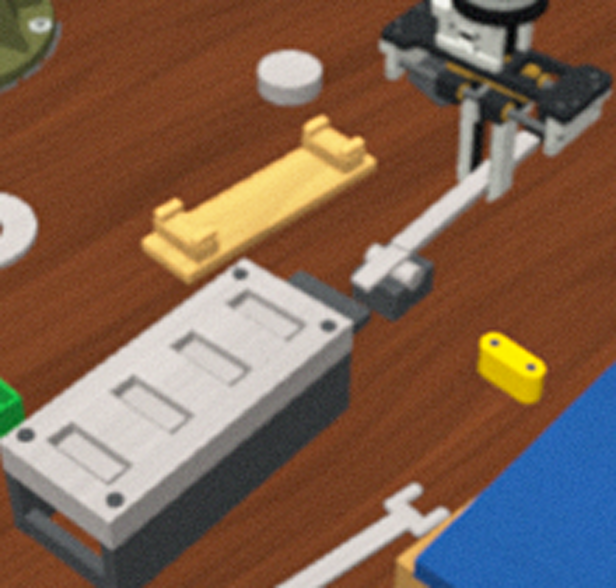

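View pics/w22.png

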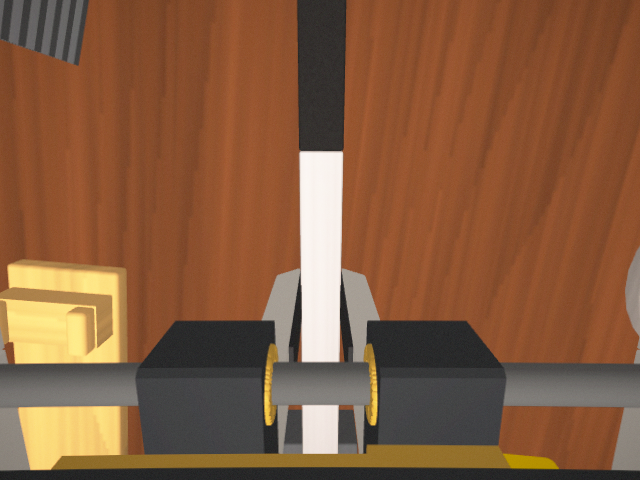

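>>> {"method": "arm_command", "body": {
  "deltas": [
    {"xyz": [0,0,0.03],"turn": [-0.02,-0.002,0]},
    {"xyz": [0,0,0.05],"turn": [-0.03,-0.003,0]},
    {"xyz": [-0.022,-0.016,0.02],"turn": [0,0,-0.02]},
    {"xyz": [-0.03,-0.025,0],"turn": [0,0,-0.025]},
    {"xyz": [-0.03,-0.025,0],"turn": [0,0,-0.025]},
    {"xyz": [-0.03,-0.025,0],"turn": [0,0,-0.024]},
    {"xyz": [-0.03,-0.03,0],"turn": [0,0,0]},
    {"xyz": [0,0,0],"turn": [0,0,0]},
    {"xyz": [0,0,0],"turn": [0,0,0]}
  ]
}}

```text
clock: 48.38
eef_pos: [427.2, 60.2, 148.5]
eef_rot: [3.141, 0.018, 1.582]
wrist_force: [0.7, 0.6, -4.0]
finger_gap: 17.3
```

```bash
python3 - <<'E'
from h import *
s=read_state(); print(s['eef_pos'],s['eef_rot'],s['wrist_force'],s['finger_gap'],s['clock'])
c=take('wrist','w23'); cs=take('scene','s23'); crop(cs,'c_s23',200,100,380,250,4.2)
E
```

```text
[427.21347201  60.17689733 148.4805452 ] [3.14144691 0.01778451 1.58166203] [ 0.67279943  0.64434869 -3.98055372] 17.294472919096584 48.375
```

View pics/w23.png

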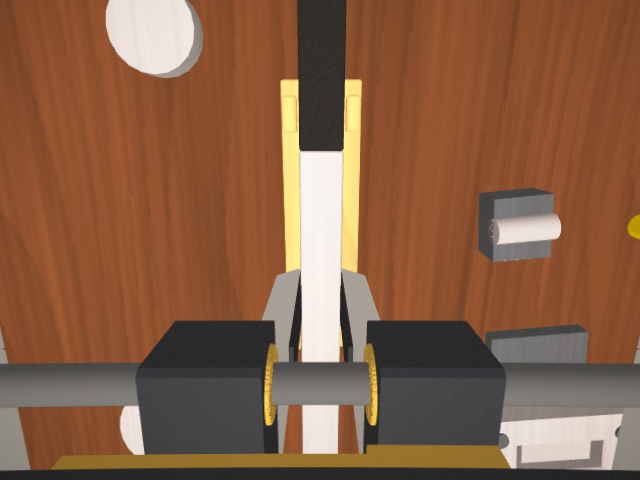

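View pics/c_s23.png

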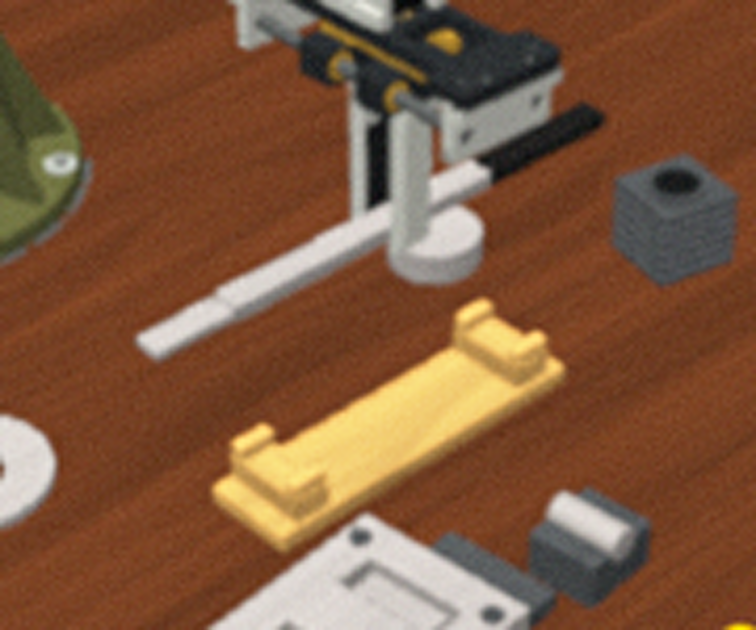

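>>> {"method": "arm_command", "body": {
  "deltas": [
    {"xyz": [0,0.002,-0.035],"turn": [0,0,0]},
    {"xyz": [0,0,-0.04],"turn": [0,0,0]},
    {"xyz": [0,0,-0.02],"turn": [0,0,0]},
    {"xyz": [0,0,-0.01],"turn": [0,0,0]},
    {"xyz": [0,0,-0.005],"turn": [0,0,0]},
    {"xyz": [0,0,0],"turn": [0,0,0]},
    {"xyz": [0,0,0],"turn": [0,0,0]}
  ]
}}

```text
clock: 49.35
eef_pos: [427.1, 62.3, 38.8]
eef_rot: [3.141, 0.018, 1.582]
wrist_force: [-0.3, 0.7, -3.8]
finger_gap: 17.1
```

```bash
python3 - <<'E'
from h import *
s=read_state(); print(s['eef_pos'],s['eef_rot'],s['wrist_force'],s['finger_gap'],s['clock'])
c=take('wrist','w24'); cs=take('scene','s24'); crop(cs,'c_s24',200,130,360,250,5)
E
```

```text
[427.11447775  62.25674745  38.77743762] [3.14123965 0.01791312 1.58247014] [-0.33773225  0.71373637 -3.78628684] 17.054959843796123 49.35
```

View pics/c_s24.png

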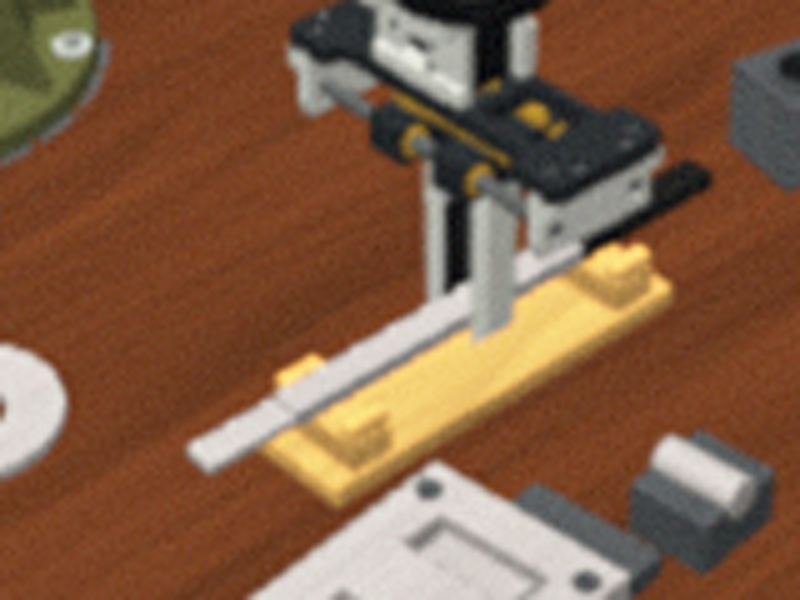

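View pics/w24.png

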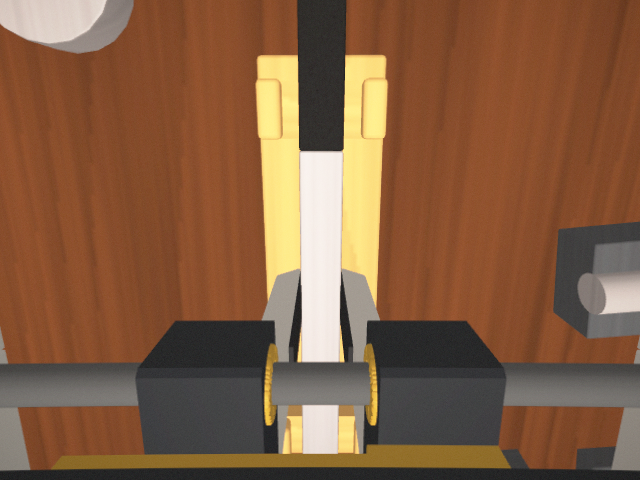

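>>> {"method": "arm_command", "body": {
  "deltas": [
    {"xyz": [0,0,-0.003],"turn": [0,0,0]},
    {"xyz": [0,0,-0.002],"turn": [0,0,0]},
    {"xyz": [0,0,-0.001],"turn": [0,0,0]},
    {"xyz": [0,0,0],"turn": [0,0,0]},
    {"xyz": [0,0,0],"turn": [0,0,0]}
  ]
}}

```text
clock: 50.08
eef_pos: [426.7, 62.2, 32.2]
eef_rot: [-3.141, 0.018, 1.582]
wrist_force: [-0.1, -0.7, -3.6]
finger_gap: 17.6
```

>>> {"method": "arm_command", "body": {
  "deltas": [
    {"xyz": [0,0,-0.001],"turn": [0,0,0]},
    {"xyz": [0,0,0],"turn": [0,0,0]}
  ]
}}

```text
clock: 50.32
eef_pos: [426.7, 62.2, 31.1]
eef_rot: [-3.141, 0.018, 1.582]
wrist_force: [0.3, -0.4, -4.1]
finger_gap: 17.3
```

>>> {"method": "arm_command", "body": {
  "deltas": [
    {"xyz": [0,0,-0.001],"turn": [0,0,0]},
    {"xyz": [0,0,0],"turn": [0,0,0]}
  ]
}}

```text
clock: 50.58
eef_pos: [426.7, 62.2, 30.8]
eef_rot: [-3.141, 0.018, 1.582]
wrist_force: [-6.5, -0.4, 11.5]
finger_gap: 17.4
```

Seated on the notches. Release and rise.

>>> {"method": "arm_command", "body": {
  "deltas": [
    {"xyz": [0,0,0],"turn": [0,0,0]},
    {"xyz": [0,0,0],"turn": [0,0,0]},
    {"xyz": [0,0,0],"turn": [0,0,0]},
    {"xyz": [0,0,0],"turn": [0,0,0]}
  ],
  "gripper": 0.5
}}

```text
clock: 51.08
eef_pos: [426.7, 62.2, 30.1]
eef_rot: [-3.141, 0.018, 1.582]
wrist_force: [-0.1, 0.5, 0.0]
finger_gap: 46.8
```

>>> {"method": "arm_command", "body": {
  "deltas": [
    {"xyz": [0,0,0.02],"turn": [0,0,0]},
    {"xyz": [0,0,0.05],"turn": [-0.018,0,0]},
    {"xyz": [0,0,0.05],"turn": [0,0,0]},
    {"xyz": [0,0,0.05],"turn": [0,0,0]},
    {"xyz": [0,0,0],"turn": [0,0,0]}
  ]
}}

```text
clock: 51.7
eef_pos: [428.0, 62.3, 203.3]
eef_rot: [3.136, 0.036, 1.582]
wrist_force: [0.0, 0.0, -0.5]
finger_gap: 46.9
```

```bash
python3 - <<'E'
from h import *
s=read_state(); print(s['eef_pos'],s['eef_rot'],s['wrist_force'],s['finger_gap'],s['clock'])
c=take('wrist','w25'); cs=take('scene','s25'); crop(cs,'c_s25',200,130,360,250,5)
E
```

```text
[427.99806685  62.33536447 203.29168674] [3.136337   0.03551948 1.58229484] [ 0.03961134  0.04927117 -0.52040443] 46.943088866035325 51.7
```

View pics/c_s25.png

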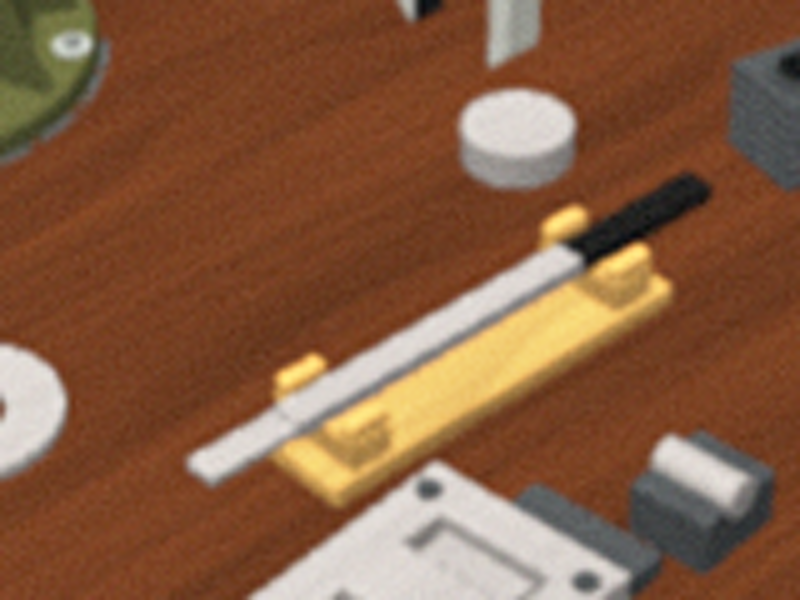

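View pics/w25.png

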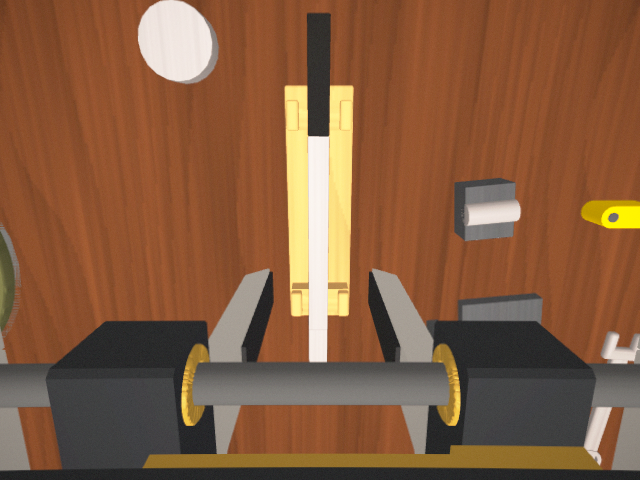

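>>> {"method": "arm_command", "body": {
  "deltas": [
    {"xyz": [0.03,-0.015,0],"turn": [0.018,0,0.03]},
    {"xyz": [0.04,-0.02,0],"turn": [0.018,0,0.03]},
    {"xyz": [0.04,-0.025,0],"turn": [0,0,0.03]},
    {"xyz": [0.04,-0.02,0],"turn": [0,0,0.01]},
    {"xyz": [0.0125,-0.0107,-0.02],"turn": [0,0,0]},
    {"xyz": [0,0,-0.04],"turn": [0,0,0]},
    {"xyz": [0,0,-0.03],"turn": [0,0,0]},
    {"xyz": [0,0,-0.02],"turn": [0,0,0]},
    {"xyz": [0,0,0],"turn": [0,0,0]},
    {"xyz": [0,0,0],"turn": [0,0,0]}
  ],
  "gripper": 1
}}

```text
clock: 53.05
eef_pos: [589.2, -28.5, 90.2]
eef_rot: [3.141, -0.0, 1.682]
wrist_force: [-0.6, -0.4, 0.3]
finger_gap: 0.2
```

```bash
python3 - <<'E'
from h import *
s=read_state(); print(s['eef_pos'],s['eef_rot'],s['wrist_force'],s['finger_gap'],s['clock'])
cs=take('scene','s26'); crop(cs,'c_s26',200,130,380,310,4)
E
```

```text
[589.2373863  -28.52661196  90.23603305] [ 3.14132166e+00 -1.65825163e-05  1.68238405e+00] [-0.55508676 -0.35141796  0.31492314] 0.1971574069414647 53.05
```

View pics/c_s26.png

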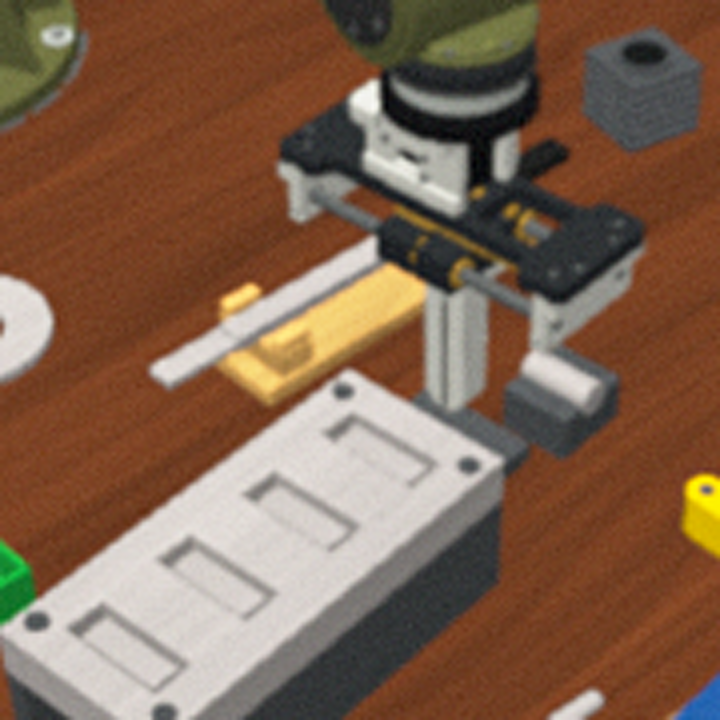

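>>> {"method": "arm_command", "body": {
  "deltas": [
    {"xyz": [0,0,-0.008],"turn": [0,0,0]},
    {"xyz": [0,0,-0.006],"turn": [0,0,0]},
    {"xyz": [0,0,-0.004],"turn": [0,0,0]},
    {"xyz": [0,0,-0.004],"turn": [0,0,0]},
    {"xyz": [0,0,-0.003],"turn": [0,0,0]},
    {"xyz": [0,0,0],"turn": [0,0,0]}
  ]
}}

```text
clock: 53.85
eef_pos: [589.2, -28.5, 65.4]
eef_rot: [3.141, 0.0, 1.682]
wrist_force: [-2.2, -0.2, 3.6]
finger_gap: 0.6
```

>>> {"method": "arm_command", "body": {
  "deltas": [
    {"xyz": [0,0,-0.004],"turn": [0,0,0]},
    {"xyz": [0,0,-0.004],"turn": [0,0,0]},
    {"xyz": [0,0,-0.004],"turn": [0,0,0]},
    {"xyz": [0,0,0],"turn": [0,0,0]}
  ]
}}

```text
clock: 54.35
eef_pos: [589.2, -28.5, 53.3]
eef_rot: [3.141, 0.0, 1.682]
wrist_force: [-1.1, 0.8, 4.3]
finger_gap: 0.7
```

>>> {"method": "arm_command", "body": {
  "deltas": [
    {"xyz": [0,0,-0.004],"turn": [0,0,0]},
    {"xyz": [0,0,-0.002],"turn": [0,0,0]},
    {"xyz": [0,0,-0.001],"turn": [0,0,0]},
    {"xyz": [0,0,0],"turn": [0,0,0]}
  ]
}}

```text
clock: 54.85
eef_pos: [589.2, -28.5, 46.6]
eef_rot: [3.141, 0.0, 1.682]
wrist_force: [-4.6, 1.0, 8.5]
finger_gap: 0.5
```

>>> {"method": "arm_command", "body": {
  "deltas": [
    {"xyz": [0,0,-0.001],"turn": [0,0,0]},
    {"xyz": [0,0,0],"turn": [0,0,0]}
  ]
}}

```text
clock: 55.1
eef_pos: [589.2, -28.5, 45.6]
eef_rot: [3.141, 0.0, 1.682]
wrist_force: [-4.0, 0.5, 7.0]
finger_gap: 0.3
```

>>> {"method": "arm_command", "body": {
  "deltas": [
    {"xyz": [0,0,-0.001],"turn": [0,0,0]},
    {"xyz": [0,0,0],"turn": [0,0,0]}
  ]
}}

```text
clock: 55.35
eef_pos: [589.3, -28.5, 45.2]
eef_rot: [3.141, 0.0, 1.683]
wrist_force: [-7.1, 0.3, 15.2]
finger_gap: 0.2
```

>>> {"method": "arm_command", "body": {
  "deltas": [
    {"xyz": [0,0,-0.0007],"turn": [0,0,0]},
    {"xyz": [0,0,0],"turn": [0,0,0]}
  ]
}}

```text
clock: 55.6
eef_pos: [589.3, -28.5, 45.1]
eef_rot: [3.141, 0.0, 1.683]
wrist_force: [-11.4, 1.1, 20.7]
finger_gap: 0.6
```

>>> {"method": "arm_command", "body": {
  "deltas": [
    {"xyz": [0,0,0.01],"turn": [0,0,0]},
    {"xyz": [0,0,0.04],"turn": [0,0,0]},
    {"xyz": [0,0,0.06],"turn": [0,0,0]},
    {"xyz": [0,0,0.06],"turn": [0,0,0]},
    {"xyz": [-0.03,0.03,0.02],"turn": [0,0,0]},
    {"xyz": [-0.05,0.05,0],"turn": [0,0,0]},
    {"xyz": [-0.04,0.05,0],"turn": [0,0,0]},
    {"xyz": [-0.02,0.04,0],"turn": [0,0,0]},
    {"xyz": [0,0.03,0],"turn": [0,0,0]},
    {"xyz": [0,0,0],"turn": [0,0,0]}
  ]
}}

```text
clock: 56.85
eef_pos: [455.7, 165.8, 233.6]
eef_rot: [3.141, -0.0, 1.685]
wrist_force: [-0.8, -0.6, 0.2]
finger_gap: 0.2
```

```bash
python3 - <<'E'
from h import *
s=read_state(); print(s['eef_pos'],s['wrist_force'],s['clock'])
cs=take('scene','s27'); crop(cs,'c_s27',90,130,400,350,2.5); t=take('top','t27');crop(t,'c_t27',280,180,510,330,3.4)
E
```

```text
[455.72281433 165.81489679 233.57508181] [-0.84459981 -0.62789954  0.24157492] 56.85
```

View pics/c_s27.png

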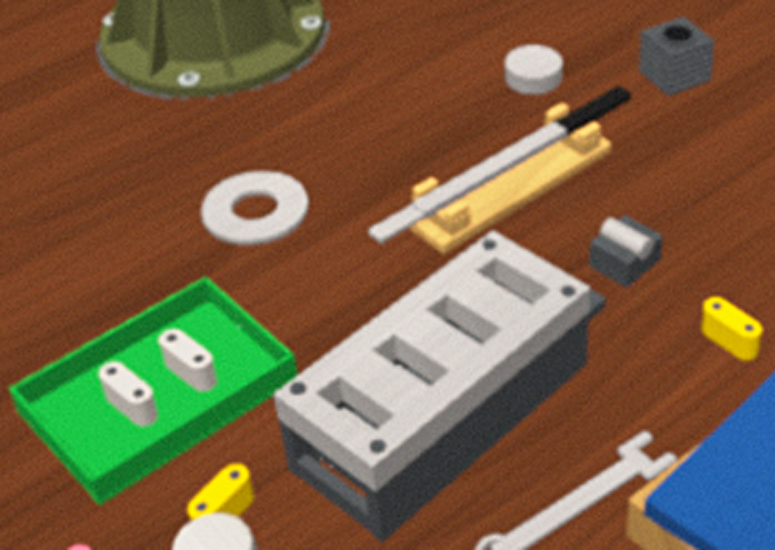

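View pics/c_t27.png

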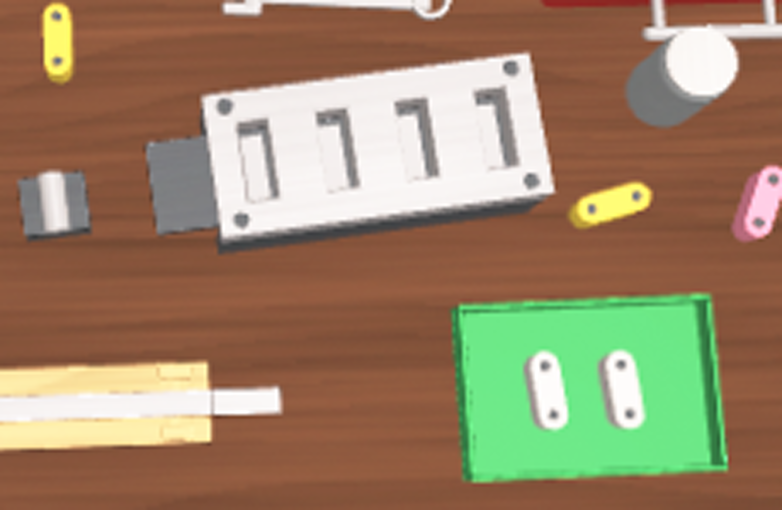

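```bash
python3 - <<'E'
from h import *
print(sign_off())
E
```

```text
the job is handed in; nothing more can be done
None
```

The job is done and handed in at about 57 s of the 210 s allowed; the sign-off gave no verdict.

- **Fulcrum:** I stood it in front of the lip. It was then knocked about 3 cm aside, so I set it back 75 mm out from the lip.
- **Levering:** I laid the pry bar over the ridge with its thin end under the lip and pressed down on the rubber grip. The force at the wrist was at most about 16 N. The base rose an estimated 24 mm, worked out from how far the grip travelled, and stayed up.
- **Castings:** only castings 0 and 1 were in the mould at the start. I lifted both into the green tray.
- **Bar and base:** I laid the bar back in both notches of its rest, then pressed the base down until it stopped hard, at a peak of about 21 N upward at the wrist.

The last pictures show both castings standing in the tray, the bar on its rest, and all four cavities empty. The lip's edge is within a pixel of where it was at the start, and the fulcrum stands where I put it. The other wares in view look unmoved.

The camera estimates disagreed by about 2 mm, within the stated calibration, and no check failed.

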